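Hook the vial blocks out from under the riser

TASK

Two or three grey vial blocks stand under the wire riser behind its drop gate. Throw the lever on the riser's near side to its last notch so that the gate is fully up, then take the long hook tool, reach over each block, hook it from behind and drag it out in front of the mouth; do not touch a block with the gripper while it is still under the riser. Finally stand every block, holes up, on the riser's top deck inside the rim, throw the lever back to its first notch so that the gate is down, and stand the tool on its feet on its mat again, along the mat with the hook pointing as you found it, without disturbing the brown bottle.

Things in the scene. Friction and masses are not known exactly. Their poses are not given: they have to be found in the camera images.
- riser: fixed steel wire bench riser, 270 wide (its x) x 210 deep (its y, from -120 at the back to +90 at the open mouth), origin on the bench; its yaw varies a little. Side frames at x = -130 and +130, back closed by wires. Along the back inside runs a kerb 10 mm high over y = -118 to -88: it stops the blocks but lets a hook come down behind them
- deck (a point): middle of the riser's top deck (fine wires 20 mm apart, closed to the blocks), riser (0, -15, 150) mm; the deck measures 260 (x) x 198 (y) mm inside a rim 12 mm high; its lowest wires are at 138 mm
- gate_bar (a point): centre of the gate, a level bar 10 mm thick across the riser's mouth at riser y = +73 mm: centre 20 mm over the bench when down, 115 mm (underside 110) when fully up
- gate_lever (a joint): lever on the riser's near (-x) side (rad): 0 = first notch, leaning 0.6 rad to the back (riser -y), gate down; 0.6 = middle notch, upright, gate half up (too low for the tool); 1.2 = last notch, leaning 0.6 to the mouth (+y), gate fully up. A spring draws it into the nearest notch (about 3 N at the knob to push over). Pivot along riser x at riser (-165, -15, 85) mm
- lever_knob (a point): middle of the lever's black knob (24 mm thick, 34 long, on a 10 mm round arm), 108 mm from the pivot; the knob's top is 16 mm further out
- hook_tool: loose hook tool, 350 mm long, 250 g, along its own x, standing on two feet; origin on the plane under its feet, below the handle's middle. Handle: box 120 (x) x 18 (y) x 26 (z), centre 55 up. Rear foot: plate 8 x 60 x 56 at x = -75. Rod 10 thick, 55 up, leads from the handle to the hook: a flat blade 6 (x) x 40 (y) x 60 (z) at x = +270 that reaches down to the feet's plane
- hook_blade (a point): middle of the lower edge of the tool's hook blade, on its inner (handle) face, 267 mm ahead of the tool's origin
- tool_mat: fixed grey mat 420 (x) x 100 (y) x 2 mm, lying flat on the bench, home of the hook tool; origin at the centre of its underside; the tool stands along its x with the hook towards +x. Mind the room when you swing the tool: tall instruments stand to the left of the mat (y over 0.35) and beyond about x = 0.70
- mat_park (a point): point on the mat's top where the tool's origin belongs, 95 mm from the mat's centre towards its -x end
- block_1: loose grey plastic vial block, 60 (x) x 118 (y) x 30 (z) mm, 160 g, eight empty holes in its top; origin at the centre of its underside; starts under the riser in one of three lanes 85 mm apart, long side along the riser's y; may be absent (None)
- block_2: loose grey plastic vial block, 60 (x) x 118 (y) x 30 (z) mm, 160 g, eight empty holes in its top; origin at the centre of its underside; starts under the riser in one of three lanes 85 mm apart, long side along the riser's y; may be absent (None)
- block_3: loose grey plastic vial block, 60 (x) x 118 (y) x 30 (z) mm, 160 g, eight empty holes in its top; origin at the centre of its underside; starts under the riser in one of three lanes 85 mm apart, long side along the riser's y; may be absent (None)
- brown_bottle: loose bystander: brown bottle, 56 mm across, 100 mm tall, origin at its foot, standing behind the riser (-y)

How it is judged:
On the way, in this order (a step that is already met when the one before it is completed fails the run):
1. the lever is in its last notch, the gate fully up (value of joint gate_lever above 1.1 rad), for 0.2 s.
2. every block is out from under the riser ((y of block_1 in the frame of riser above 0.12 m or z of block_1 in the frame of riser above 0.13 m) and (y of block_2 in the frame of riser above 0.12 m or z of block_2 in the frame of riser above 0.13 m) and (y of block_3 in the frame of riser above 0.12 m or z of block_3 in the frame of riser above 0.13 m)), for 0.2 s.
At the end, for the whole second after the job is handed in: each block at rest on the deck, holes up (0.15 rad), centre at riser x within 105 mm, y -70 to 40 mm; lever within 0.1 rad of its first notch; tool at rest upright on its mat, origin within 45 mm of mat_park, along the mat within 0.2 rad, hook to mat +x (x of block_1 in the frame of riser between -0.105 and 0.105 m and y of block_1 in the frame of riser between -0.07 and 0.04 m and z of block_1 in the frame of riser between 0.14 and 0.165 m and angle between each of block_1, block_2, block_3's own z axis and vertical below 0.15 rad and linear speed of each of block_1, block_2, block_3, hook_tool below 0.02 m/s and x of block_2 in the frame of riser between -0.105 and 0.105 m and y of block_2 in the frame of riser between -0.07 and 0.04 m and z of block_2 in the frame of riser between 0.14 and 0.165 m and x of block_3 in the frame of riser between -0.105 and 0.105 m and y of block_3 in the frame of riser between -0.07 and 0.04 m and z of block_3 in the frame of riser between 0.14 and 0.165 m and value of joint gate_lever between -0.1 and 0.1 rad and horizontal distance between hook_tool and mat_park below 0.045 m and angle between the x axis of hook_tool and the x axis of tool_mat, either way round below 0.2 rad and x of hook_blade in the frame of tool_mat above 0.1 m and angle between hook_tool's own z axis and vertical below 0.1 rad and height (world z) of hook_tool below 0.012 m); the robot touches nothing.
It fails at once if the gripper touches a block that is still under the riser (contact force between the fingers and block_1 above 0.5 N and y of block_1 in the frame of riser below 0.08 m and z of block_1 in the frame of riser below 0.1 m).
It fails at once if the gripper touches a block that is still under the riser (contact force between the fingers and block_2 above 0.5 N and y of block_2 in the frame of riser below 0.08 m and z of block_2 in the frame of riser below 0.1 m).
It fails at once if the gripper touches a block that is still under the riser (contact force between the fingers and block_3 above 0.5 N and y of block_3 in the frame of riser below 0.08 m and z of block_3 in the frame of riser below 0.1 m).
It fails at once if the brown bottle is disturbed (distance of brown_bottle from where it was at the start of the episode above 0.03 m).
Of block_1, block_2, block_3 only 2 to 3 are there at a start; the rules pass over those that are not, and their reading is None.
At some moment in a run one of block_1, block_2, block_3 may be knocked a few centimetres aside while the robot is not near it.
It also fails if it takes over 210 s, if anything falls off the work surface, if the arm or the gripper's body presses on something with over 40 N, if the wrist force passes 120 N, or if a joint passes its speed limit or range.

ROBOT

A 7-joint arm with a two-finger parallel gripper is mounted at the origin on a cart in front of the work surface, level with it; the furniture and walls round the work are solid. World frame = base frame: x ahead of the robot, y to its left, z up, the work surface at z = 0. Lengths are in m, angles in rad, forces in N, time in s.
With the tool pointing down it reaches from about 0.4 to 0.875 m from the base axis. Payload 19.3 kg.
Tool frame: the origin (TCP) lies midway between the tips of the shut fingers; the grasp point (between the pads) lies 19 mm behind it; z points along the fingers, y is the line along which they close (so a half turn about z gives the same grasp; the last joint's range is limited). The gripper opens to 85 mm and grips with 20 to 120 N. Pads are 22 mm wide; open, the fingers measure 114 mm over their backs; the gripper's body (76 mm by 85 mm) begins 54 mm behind the grasp point. The pads swing forward as they close: fully open they stand 13 mm farther back than shut.
Start: joints at [-1.299, 0.521, -0.036, 1.599, 0.021, 1.021, -0.113], TCP at [0.21, 0.589, 0.231] pointing down, gripper open.
Joint ranges: [-2.91, 2.91], [-0.3, 2.13], [-1.5, 1.42], [0.17, 2.43], [-1.26, 4.41], [0.16, 1.93], [-2.52, 2.52]. Speed limits (rad/s): [1.89, 1.89, 2.39, 2.39, 3.01, 3.01, 3.01].

INTERFACE

Orientations are given as [roll, pitch, yaw] about the fixed x, y, z axes, in that order (R = Rz(yaw) Ry(pitch) Rx(roll)).
In Python, from workcell import bot, optics, monitor gives the robot as it stands (bot), with the cameras (optics) and the readings (monitor).
- The arm moves only by the shell command python3 nudge.py 'ROWS' [FORCE]. ROWS is a JSON list of rows, 1 to 5 of them, each of 7 numbers: the finger opening in m, then dx, dy, dz in m, then a rotation vector rx, ry, rz in rad; each row is the pose to reach, as a shift and turn from the pose commanded when the command began, along the tool's axes at that moment; what a row does not reach only later rows make up. A row lasts 1/8 s, in which the tool goes at most 0.0625 m and 0.188 rad, less where a joint would pass 70% of its speed; a pose out of reach is approached as far as the arm can. The fingers move at their own pace and stop on an object; FORCE is the grip in N (left out, the last holds). Time passes only in rows, so rows that do not move let the fingers close. It prints the time, the measured TCP pose, the force, the opening and the grip force at its end.
- monitor.observe(): the state, without advancing time (a new reading comes with each control period).
- optics.grab_frame(name): name is "side" or "top"; returns the picture (384x512x3 uint8, blue, green, red); there is no depth.
- optics.calibration(name): a dict with "vfov" (degrees; the focal length in pixels is half the picture's height over the tangent of half this angle, whatever the lens; pixels are square), "cx", "cy" (the principal point, pixels), "eye" and "attitude" of the camera in the world. Camera axes: x right, y down, z forward; pixel columns grow to the right and rows downward; lengths in m; the calibration is good to about 2 mm. A picture is of the moment at which its call begins. calibration takes no time and is no camera call.
- bot.job_done(): hands the job in; it is judged then, once.
The state is a dict: "clock": time; "qpos": joint angles; "qd": joint speeds; "joint_efforts": joint torques, N m; "position": TCP position; "tool_rot": TCP orientation; "force": force on the tool from outside, world axes, zero at the start; "moment": the same for the moment, N m; "grip_width": finger opening in m; "finger_force": force on a finger pad.
Only numpy, scipy, OpenCV 4.12 (cv2) and the standard library are available. Lean on these libraries where they do the work, as an engineer would, in place of code of your own. Each camera call takes 0.05 s, during which the arm holds its last target. There are 200 camera calls.

## Working session

There is one attempt and no reset: what is moved stays moved. The work goes in short steps, Python scripts to look and compute and a shell command to move; the robot and the scene stay as the last step left them, time stands still between calls to the robot, and variables do not carry over. Pictures are saved under pics/ and viewed, at most 14 in all, crops included, and the job is handed in when it is done.

```bash
ls; mkdir -p pics
python3 - <<'E'
from workcell import bot, optics, monitor
import cv2
for n in("side","top"):
    im=optics.grab_frame(n); cv2.imwrite(f"pics/{n}0.png",im); print(n,optics.calibration(n))
o=monitor.observe(); print(o["clock"],o["position"],o["tool_rot"],o["grip_width"],o["qpos"])
E
```

```text
nudge.py
pics
workcell.py
side {'vfov': 57.684991142740905, 'cx': 255.25400772364702, 'cy': 186.80108070631113, 'eye': array([ 0.14399285, -1.08971706,  0.69333287]), 'attitude': array([-2.05257138, -0.01021904, -0.40806078])}
top {'vfov': 52.000040981536706, 'cx': 247.42491023313704, 'cy': 193.67804804780513, 'eye': array([-0.28734536, -0.36243287,  1.26447712]), 'attitude': array([-2.46382184,  0.01018173, -1.27869421])}
0.1 [0.20944644 0.58855164 0.23081096] [-3.14060999e+00  5.37541058e-05  2.79970106e+00] 0.08533543230395503 [-1.29913954  0.52192546 -0.03634151  1.59992367  0.02119071  1.02111216
 -0.11283071]
```

View pics/top0.png

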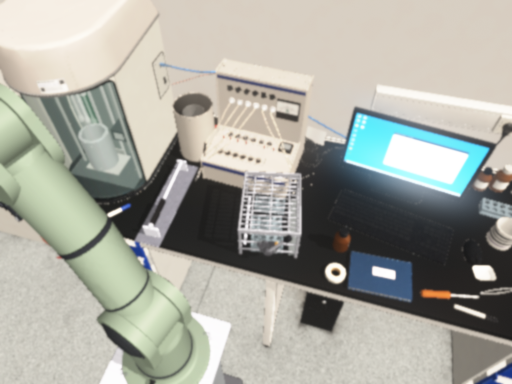

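View pics/side0.png

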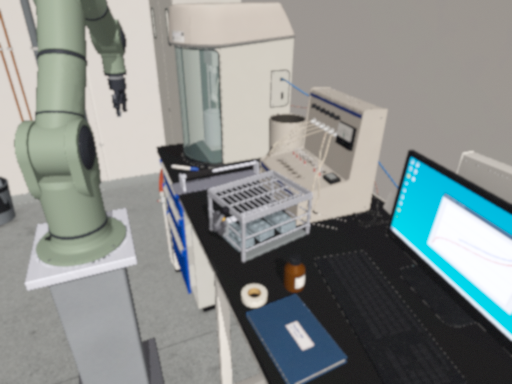

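```bash
cat > h.py <<'E'
import numpy as np, cv2, sys
from scipy.spatial.transform import Rotation as Ro
from workcell import bot, optics, monitor
class Cam:
    def __init__(s,n):
        c=optics.calibration(n); s.n=n; s.f=192/np.tan(np.radians(c["vfov"])/2)
        s.c=np.array([c["cx"],c["cy"]]); s.e=np.array(c["eye"]); s.R=Ro.from_euler("xyz",c["attitude"]).as_matrix()
    def proj(s,P):
        q=(np.atleast_2d(P)-s.e)@s.R; return q[:,:2]/q[:,2:]*s.f+s.c
    def ray(s,uv):
        d=s.R@np.append((np.array(uv)-s.c)/s.f,1); return d/np.linalg.norm(d)
    def at(s,uv,z):
        d=s.ray(uv); return s.e+d*(z-s.e[2])/d[2]
top,side=Cam("top"),Cam("side")
def tri(a,b):
    d1,d2=top.ray(a),side.ray(b)
    A=sum(np.eye(3)-np.outer(d,d) for d in(d1,d2)); 
    return np.linalg.solve(A,sum((np.eye(3)-np.outer(d,d))@e for d,e in((d1,top.e),(d2,side.e))))
def crop(n,x0,y0,x1,y1,k,out):
    im=cv2.imread(n)if isinstance(n,str) else n
    cv2.imwrite(out,cv2.resize(im[y0:y1,x0:x1],None,fx=k,fy=k,interpolation=cv2.INTER_CUBIC))
E
python3 - <<'E'
from h import *
p=monitor.observe()["position"]
print(top.proj(p),side.proj(p))
for uv in[(245,175),(300,175),(298,253),(238,250)]: print(top.at(uv,.15))
a=cv2.imread("pics/top0.png")[150:270,130:310]; b=cv2.imread("pics/side0.png")[150:270,165:345]
cv2.imwrite("pics/c0.png",cv2.resize(np.hstack([a]),None,fx=4.4,fy=4.4,interpolation=cv2.INTER_CUBIC))
cv2.imwrite("pics/c1.png",cv2.resize(b,None,fx=4.4,fy=4.4,interpolation=cv2.INTER_CUBIC))
E
```

```text
[[ 14.82281703 214.91392438]] [[122.17032677 116.73967391]]
[ 0.652774   -0.05831589  0.15      ]
[ 0.71073129 -0.25755682  0.15      ]
[ 0.37838257 -0.32133307  0.15      ]
[ 0.33422416 -0.13158801  0.15      ]
```

View pics/c0.png

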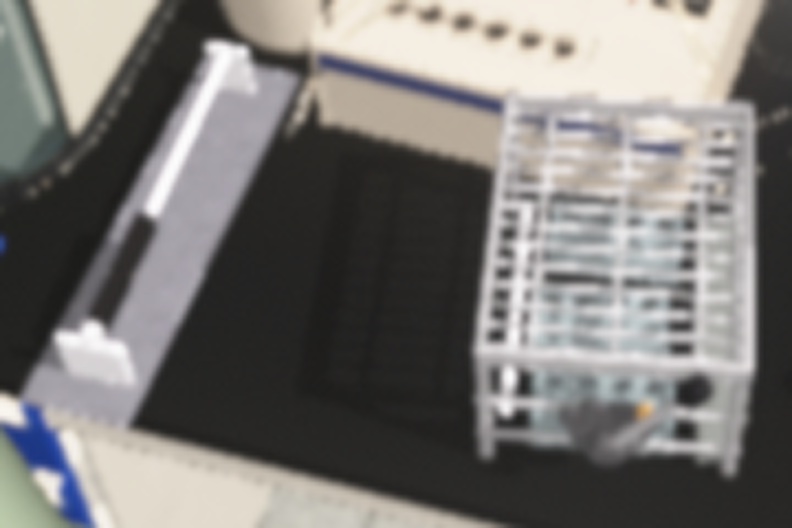

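View pics/c1.png

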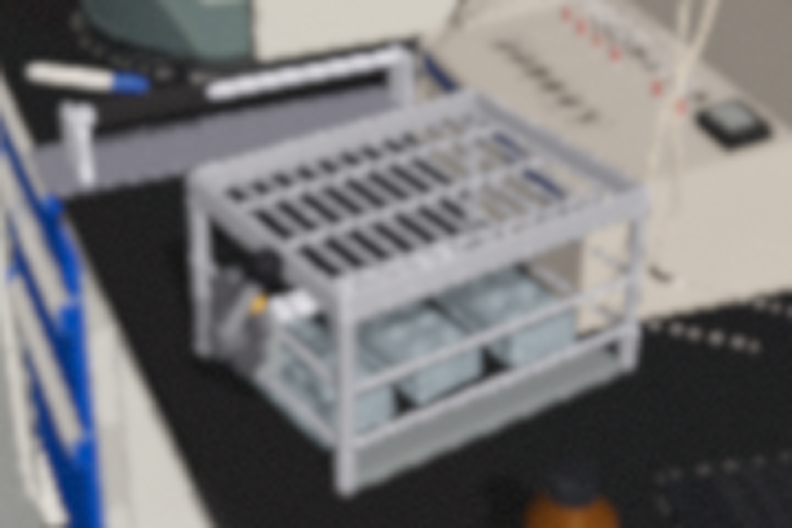

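Run:
```python
from h import *
T=lambda u,v:(130+u/4.4,150+v/4.4)
S=lambda u,v:(165+u/4.4,150+v/4.4)
c=[("fl -> x+,y+",(505,97),(470,92)),("fr x+ y-",(752,103),(645,195)),("nr x- y-",(752,365),(342,285)),("nl x- y+",(476,355),(190,172))]
for n,a,b in c: print(n,tri(T(*a),S(*b)).round(4),top.at(T(*a),.162).round(4),side.at(S(*b),.162).round(4))
print("knob",tri(T(693,388),S(262,268)))
print("mat corners",[top.at(T(*p),.002).round(3) for p in[(300,70),(130,428),(20,398)]])
print("mat corners side",[side.at(S(*p),.002).round(3) for p in[(30,200)]])
print("blade top", tri(T(228,45),S(400,52)), "foot top",tri(T(92,335),S(78,108)))
print("rod/handle joint",tri(T(152,214),S(208,90)))
print("bottle foot",side.at((294,289),0))
```

```text
fl -> x+,y+ [ 0.6633 -0.0544  0.1546] [ 0.6566 -0.0564  0.162 ] [ 0.6567 -0.0681  0.162 ]
fr x+ y- [ 0.7099 -0.2596  0.155 ] [ 0.7087 -0.2603  0.162 ] [ 0.6972 -0.2739  0.162 ]
nr x- y- [ 0.4454 -0.3152  0.1692] [ 0.4487 -0.315   0.162 ] [ 0.4509 -0.3035  0.162 ]
nl x- y+ [ 0.4041 -0.1107  0.1577] [ 0.3986 -0.1122  0.162 ] [ 0.4048 -0.116   0.162 ]
knob [ 0.40710725 -0.27795385  0.17233961]
mat corners [array([0.771, 0.194, 0.002]), array([0.346, 0.183, 0.002]), array([0.346, 0.286, 0.002])]
mat corners side [array([0.331, 0.18 , 0.002])]
blade top [0.7332435  0.2472424  0.05886029] foot top [0.39010759 0.22513586 0.06418935]
rod/handle joint [0.52189904 0.2313933  0.05952962]
bottle foot [ 0.53442474 -0.47345195  0.        ]
```

```bash
cat >> h.py <<'E'
O=np.array([.5526,-.170,0]); YW=.21
RZ=Ro.from_euler("z",YW).as_matrix()
def W(x,y,z): return O+RZ@np.array([x,y,z])
def inR(p): return RZ.T@(np.array(p)-O)
def delta(p,yaw,base=None):
    o=monitor.observe(); q,rot=(o["position"],o["tool_rot"]) if base is None else base
    R=Ro.from_euler("xyz",rot); d=R.inv().apply(np.array(p)-q)
    r=(R.inv()*Ro.from_euler("xyz",[np.pi,0,yaw])).as_rotvec()
    print("pose->",np.round(p,4),"d",d.round(4),"rot",r.round(4)); return (np.array(p),[np.pi,0,yaw])
E
python3 - <<'E'
from h import *
b=delta([.36,.36,.30],2.4); b=delta([.46,.1,.30],1.78,b); b=delta([.46,-.2,.30],1.78,b); b=delta(W(-.165,-.118,.26),1.78,b); delta(W(-.165,-.118,.15),1.78,b)
E
```

```text
pose-> [0.36 0.36 0.3 ] d [-0.2185 -0.1649 -0.069 ] rot [-1.000e-03  2.000e-04  3.997e-01]
pose-> [0.46 0.1  0.3 ] d [-0.2494 -0.1242 -0.    ] rot [ 0.   -0.    0.62]
pose-> [ 0.46 -0.2   0.3 ] d [-0.2935 -0.0623 -0.    ] rot [0. 0. 0.]
pose-> [ 0.4158 -0.3198  0.26  ] d [-0.108  -0.0681  0.04  ] rot [0. 0. 0.]
pose-> [ 0.4158 -0.3198  0.15  ] d [ 0.   -0.    0.11] rot [0. 0. 0.]
```

```bash
python3 nudge.py '[[0,-0.2185,-0.165,-0.069,0,0,0.4],[0,-0.2185,-0.165,-0.069,0,0,0.4],[0,-0.2185,-0.165,-0.069,0,0,0.4],[0,-0.2185,-0.165,-0.069,0,0,0.4],[0,-0.2185,-0.165,-0.069,0,0,0.4]]' 30; python3 nudge.py '[[0,-0.25,-0.124,0,0,0,0.62],[0,-0.25,-0.124,0,0,0,0.62],[0,-0.25,-0.124,0,0,0,0.62],[0,-0.25,-0.124,0,0,0,0.62],[0,-0.25,-0.124,0,0,0,0.62]]'; python3 nudge.py '[[0,-0.2935,-0.0623,0,0,0,0],[0,-0.2935,-0.0623,0,0,0,0],[0,-0.2935,-0.0623,0,0,0,0],[0,-0.2935,-0.0623,0,0,0,0],[0,-0.2935,-0.0623,0,0,0,0]]'
python3 - <<'E'
from h import *
b=delta(W(-.165,-.118,.26),1.78); print(monitor.observe()["qpos"].round(2))
E
```

```text
clock: 0.72
position: [0.3617, 0.3574, 0.3011]
tool_rot: [3.141, 0.0, 2.397]
force: [-0.2, 2.1, -0.3]
grip_width: 0.0003
finger_force: 0.0
clock: 1.35
position: [0.4611, 0.0966, 0.3004]
tool_rot: [3.141, 0.0, 1.775]
force: [0.3, 0.7, 0.6]
grip_width: 0.0001
finger_force: 0.0
clock: 1.98
position: [0.46, -0.2026, 0.3003]
tool_rot: [3.142, 0.0, 1.779]
force: [1.8, 0.6, -0.3]
grip_width: 0.0003
finger_force: 0.0
pose-> [ 0.4158 -0.3198  0.26  ] d [-0.1056 -0.0674  0.0404] rot [ 0.0001  0.0002 -0.0012]
[-0.16  0.28  0.57  1.85 -0.17  1.06  0.69]
```

```bash
python3 nudge.py '[[0,-0.1056,-0.0674,0.04,0,0,0],[0,-0.1056,-0.0674,0.04,0,0,0],[0,-0.1056,-0.0674,0.04,0,0,0],[0,-0.1056,-0.0674,0.095,0,0,0],[0,-0.1056,-0.0674,0.15,0,0,0]]'; python3 nudge.py '[[0,0.02,0,0,0,0,0],[0,0.045,0,0,0,0,0],[0,0.07,0,0,0,0,0]]';python3 nudge.py '[[0,0.02,0,0,0,0,0],[0,0.04,0,0,0,0,0],[0,0.055,0,0,0,0,0],[0,0.055,0,0,0,0,0]]'
python3 - <<'E'
from h import *
print(inR(monitor.observe()["position"]))
a=optics.grab_frame("top")[150:270,220:310]; b=optics.grab_frame("side")[150:270,195:285]
cv2.imwrite("pics/l1.png",cv2.resize(np.hstack([a,b]),None,fx=4.4,fy=4.4,interpolation=cv2.INTER_CUBIC))
E
```

```text
clock: 2.6
position: [0.4171, -0.317, 0.1492]
tool_rot: [3.14, 0.001, 1.78]
force: [1.0, -1.1, -0.9]
grip_width: 0.0
finger_force: 0.0
clock: 2.98
position: [0.4021, -0.2483, 0.1503]
tool_rot: [3.141, 0.0, 1.78]
force: [1.1, -0.7, -0.1]
grip_width: -0.0001
finger_force: 0.0
clock: 3.48
position: [0.3907, -0.1941, 0.1503]
tool_rot: [-3.142, -0.001, 1.782]
force: [0.1, -0.0, -1.1]
grip_width: -0.0002
finger_force: 0.0
[-0.16340314  0.01023478  0.15033713]
```

View pics/l1.png

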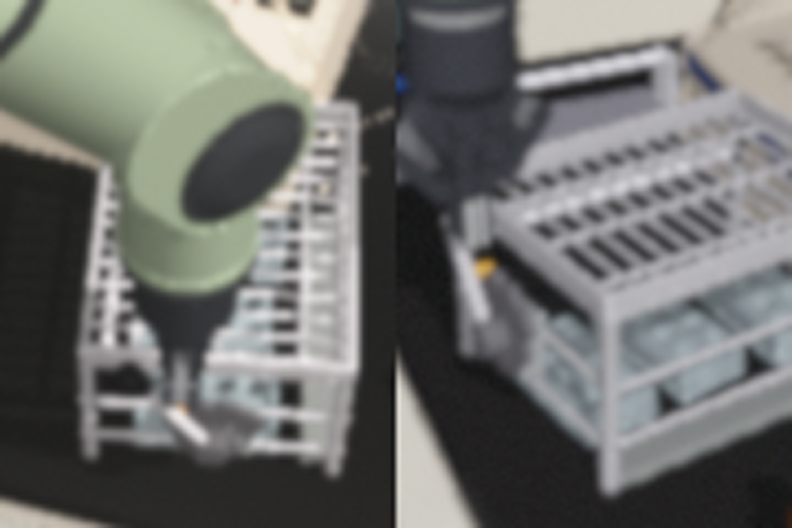

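```bash
python3 nudge.py '[[0,0.005,0,0,0,0,0],[0,0.01,0,0,0,0,0],[0,0.01,0,0,0,0,0]]'; python3 nudge.py '[[0,-0.02,0,0,0,0,0],[0,-0.02,0,-0.05,0,0,0],[0,-0.02,0,-0.11,0,0,0],[0.08,-0.02,0.03,-0.16,0,0,0]]'
python3 - <<'E'
from h import *
b=delta([.40,.03,.30],2.4); b=delta([.465,.228,.30],3.2,b); delta([.465,.228,.1],3.2,b)
E
```

```text
clock: 3.95
position: [0.3888, -0.186, 0.1505]
tool_rot: [3.141, 0.001, 1.779]
force: [1.5, -5.0, 1.2]
grip_width: -0.0002
finger_force: 2.0
clock: 4.45
position: [0.4209, -0.1994, 0.3127]
tool_rot: [3.141, -0.0, 1.777]
force: [1.2, -0.2, -0.6]
grip_width: 0.0168
finger_force: 0.0
pose-> [0.4  0.03 0.3 ] d [0.2288 0.0265 0.0127] rot [ 0.0009  0.     -0.623 ]
pose-> [0.465 0.228 0.3  ] d [0.0858 0.1899 0.    ] rot [ 0.   0.  -0.8]
pose-> [0.465 0.228 0.1  ] d [-0.  -0.   0.2] rot [0. 0. 0.]
```

```bash
python3 nudge.py '[[0.08,0.2288,0.0265,0.0127,0,0,-0.623],[0.08,0.2288,0.0265,0.0127,0,0,-0.623],[0.08,0.2288,0.0265,0.0127,0,0,-0.623],[0.08,0.2288,0.0265,0.0127,0,0,-0.623],[0.08,0.2288,0.0265,0.0127,0,0,-0.623]]';  python3 nudge.py '[[0.08,0.0858,0.19,0,0,0,-0.8],[0.08,0.0858,0.19,0,0,0,-0.8],[0.08,0.0858,0.19,0,0,0,-0.8],[0.08,0.0858,0.19,0,0,0,-0.8],[0.08,0.0858,0.19,0,0,0,-0.8]]'
python3 - <<'E'
from h import *
a=optics.grab_frame("top")[150:270,130:310]; b=optics.grab_frame("side")[150:270,165:345]
cv2.imwrite("pics/l2.png",cv2.resize(np.vstack([a,b]),None,fx=2.5,fy=2.5,interpolation=cv2.INTER_CUBIC))
b=delta([.465,.228,.1],3.2)
print(monitor.observe()["qpos"].round(2))
E
```

```text
clock: 5.08
position: [0.3999, 0.0332, 0.2974]
tool_rot: [3.142, -0.001, 2.408]
force: [-0.0, -0.4, -0.4]
grip_width: 0.0799
finger_force: 0.0
clock: 5.7
position: [0.4653, 0.2296, 0.2969]
tool_rot: [-3.141, -0.001, -3.076]
force: [0.0, -1.0, 0.4]
grip_width: 0.08
finger_force: 0.0
pose-> [0.465 0.228 0.1  ] d [1.000e-04 0.000e+00 1.973e-01] rot [-0.0007 -0.0005  0.0023]
[-0.71  0.28  0.18  1.8  -0.06  1.06  1.12]
```

View pics/l2.png

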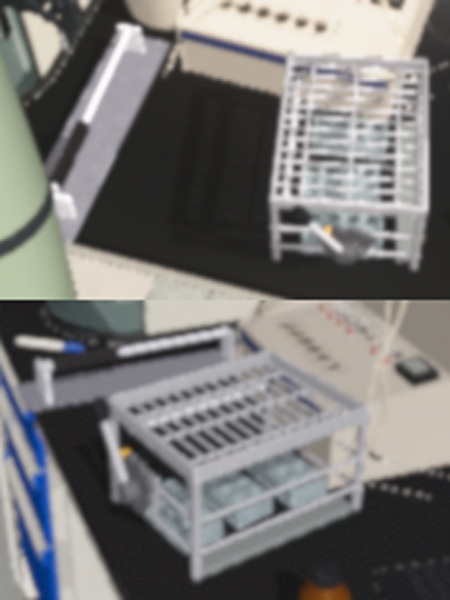

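Run:
```python
from h import *
im=cv2.imread("pics/top0.png"); hsv=cv2.cvtColor(im,cv2.COLOR_BGR2HSV)
T=lambda u,v:(130+u/4.4,150+v/4.4)
# bright pixels along the rod
m=(im.min(2)>205)
pts=[]
for v in range(172,198):
    u0=np.interp(v,[150+65/4.4,150+214/4.4],[130+212/4.4,130+152/4.4])
    us=np.arange(int(u0)-6,int(u0)+7); g=im[v,us].min(1).astype(float)-150; g[g<0]=0
    pts.append(top.at(((us*g).sum()/g.sum()+.0,v),.058))
p=np.array(pts); k=np.polyfit(p[:,0],p[:,1],1); print("rod line y at .465:",np.polyval(k,.465),"yaw",np.arctan(k[0]),"resid",np.std(p[:,1]-np.polyval(k,p[:,0])))
for n,q,z in[("joint",(152,214),.066),("hbot",(97,325),.068),("foot top l",(58,330),.056),("foot top r",(133,352),.056),("blade l",(205,42),.06),("blade r",(250,58),.06)]: print(n,top.at(T(*q),z).round(4))
```

```text
rod line y at .465: 0.2315062789374174 yaw 0.06272432182963877 resid 0.0005749635244805451
joint [0.5193 0.2287 0.066 ]
hbot [0.3963 0.223  0.068 ]
foot top l [0.3892 0.2584 0.056 ]
foot top r [0.3866 0.1881 0.056 ]
blade l [0.7313 0.2698 0.06  ]
blade r [0.7238 0.2201 0.06  ]
```

```bash
python3 nudge.py '[[0.08,0.005,0,0.06,0,0,0],[0.08,0.005,0,0.12,0,0,0],[0.08,0.005,0,0.18,0,0,0],[0.08,0.005,0,0.22,0,0,0],[0.08,0.005,0,0.257,0,0,0]]';  python3 nudge.py '[[0.01,0,0,0,0,0,0],[0.01,0,0,0,0,0,0],[0.01,0,0,0,0,0,0],[0.01,0,0,0,0,0,0]]' 70; python3 nudge.py '[[0.01,0,0,0,0,0,0],[0.01,0,0,0,0,0,0]]'
```

```text
clock: 6.42
position: [0.4601, 0.2275, 0.0392]
tool_rot: [-3.141, -0.0, -3.083]
force: [0.5, -0.4, 1.4]
grip_width: 0.0794
finger_force: 0.0
clock: 6.92
position: [0.4607, 0.2289, 0.0422]
tool_rot: [3.14, 0.002, -3.081]
force: [-2.7, -0.5, 13.8]
grip_width: 0.0168
finger_force: 68.0
clock: 7.18
position: [0.4607, 0.2289, 0.0421]
tool_rot: [3.14, 0.002, -3.081]
force: [-2.1, -0.6, 15.1]
grip_width: 0.0171
finger_force: 68.2
```

```bash
python3 nudge.py '[[0.01,0.01,0,-0.02,0,0,0],[0.01,0.02,0,-0.04,0,0,0],[0.01,0.04,0,-0.08,0,0,0],[0.01,0.04,0,-0.08,0,0,0]]'; python3 nudge.py '[[0.01,0,0,0,0,0,0.1],[0.01,0,0,0,0,0,0.25],[0.01,0,0,0,0,0,0.42],[0.01,0,0,0,0,0,0.6],[0.01,0,0,0,0,0,0.7]]'; python3 nudge.py '[[0.01,0,0,0,0,0,0.1],[0.01,0,0,0,0,0,0.25],[0.01,0,0,0,0,0,0.42],[0.01,0,0,0,0,0,0.6],[0.01,0,0,0,0,0,0.724]]'
python3 - <<'E'
from h import *
delta(W(0,.40,.12),1.78)
a=optics.grab_frame("top")[130:270,130:310]; b=optics.grab_frame("side")[130:270,165:345]
cv2.imwrite("pics/l3.png",cv2.resize(np.vstack([a,b]),None,fx=2.1,fy=2.1,interpolation=cv2.INTER_CUBIC))
E
```

```text
clock: 7.68
position: [0.4201, 0.2267, 0.1234]
tool_rot: [3.139, 0.003, -3.08]
force: [0.7, 1.2, -3.6]
grip_width: 0.0172
finger_force: 69.1
clock: 8.3
position: [0.4202, 0.226, 0.1204]
tool_rot: [-3.142, 0.0, 2.498]
force: [0.2, 0.4, -3.3]
grip_width: 0.0168
finger_force: 69.1
clock: 8.93
position: [0.4202, 0.226, 0.1204]
tool_rot: [3.141, 0.0, 1.774]
force: [-0.1, -0.2, -2.4]
grip_width: 0.0168
finger_force: 69.1
pose-> [0.4692 0.2212 0.12  ] d [-0.0146  0.047   0.0004] rot [ 0.0002  0.0003 -0.0062]
```

View pics/l3.png

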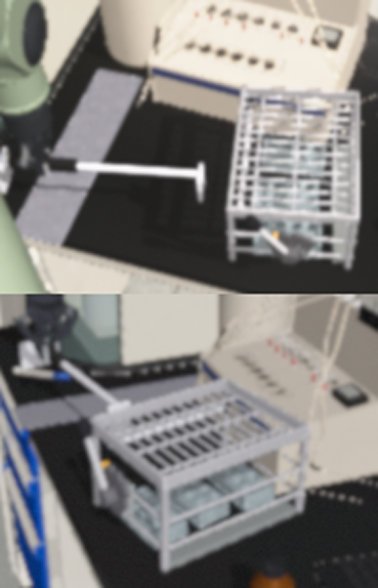

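Run:
```python
from h import *
p=tri((225.2,214.8),(221.2,183.3)); print(p,inR(p)); print("expected",monitor.observe()["position"]+RZ@np.array([0,-.27,.02]))
# tool tilt by rod line in top image: predicted pixels of level rod
o=monitor.observe()["position"]
for s in(.06,.15,.265): print(s,top.proj(o+RZ@np.array([0,-s,.015])),side.proj(o+RZ@np.array([0,-s,.015])))
```

```text
[ 0.47100232 -0.04060803  0.13271687] [-0.05283202  0.14355919  0.13271687]
expected [ 0.47641014 -0.03800905  0.1403657 ]
0.06 [[166.86503658 208.74561405]] [[194.78640416 162.72181834]]
0.15 [[191.69702838 210.25382431]] [[205.62041228 170.66172065]]
0.265 [[223.70289611 212.19775126]] [[221.11858298 182.01984037]]
```

```bash
python3 nudge.py '[[0.01,-0.0146,0.05,0.01,0,0,-0.006],[0.01,-0.0146,0.05,0.034,0,0,-0.006],[0.01,-0.0146,0.05,0.034,0,0,-0.006]]'; python3 nudge.py '[[0.01,-0.03,0,0,0,0,0],[0.01,-0.06,0,0,0,0,0],[0.01,-0.1,0,0,0,0,0],[0.01,-0.1,0,0,0,0,0]]'
python3 - <<'E'
from h import *
print(inR(monitor.observe()["position"]))
a=optics.grab_frame("top")[130:270,130:310]; b=optics.grab_frame("side")[130:270,165:345]
cv2.imwrite("pics/l4.png",cv2.resize(np.vstack([a,b]),None,fx=2.1,fy=2.1,interpolation=cv2.INTER_CUBIC))
E
```

```text
clock: 9.4
position: [0.4713, 0.2213, 0.0854]
tool_rot: [-3.139, 0.001, 1.787]
force: [-0.3, -0.0, -2.1]
grip_width: 0.0173
finger_force: 69.3
clock: 9.9
position: [0.4937, 0.1216, 0.0877]
tool_rot: [3.141, 0.001, 1.783]
force: [-0.0, 1.3, -1.6]
grip_width: 0.0169
finger_force: 69.5
[0.00317765 0.29747147 0.08773546]
```

View pics/l4.png

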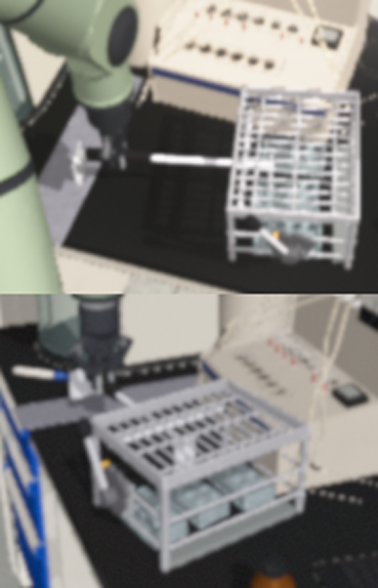

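```bash
python3 nudge.py '[[0.01,-0.04,0,0,0,0,0],[0.01,-0.08,0,0,0,0,0],[0.01,-0.11,0,0,0,0,0],[0.01,-0.1275,0,0,0,0,0],[0.01,-0.1275,0,0,0,0,0]]'; python3 nudge.py '[[0.01,0,0,0.01,0,0,0],[0.01,0,0,0.02,0,0,0],[0.01,0,0,0.028,0,0,0],[0.01,0,0,0.028,0,0,0]]'
python3 - <<'E'
from h import *
print(inR(monitor.observe()["position"]))
E
python3 nudge.py '[[0.01,0.01,0,0,0,0,0],[0.01,0.02,0,0,0,0,0],[0.01,0.03,0,0,0,0,0],[0.01,0.04,0,0,0,0,0]]'
```

```text
clock: 10.62
position: [0.5204, -0.0003, 0.0868]
tool_rot: [3.141, -0.0, 1.785]
force: [-0.2, 0.1, -2.8]
grip_width: 0.0166
finger_force: 69.5
clock: 11.12
position: [0.5198, -0.0001, 0.0578]
tool_rot: [-3.14, -0.0, 1.785]
force: [0.4, 0.5, -2.3]
grip_width: 0.0166
finger_force: 69.5
[0.00335832 0.17299296 0.057806  ]
clock: 11.62
position: [0.5117, 0.0397, 0.0587]
tool_rot: [3.141, -0.0, 1.785]
force: [0.6, -0.8, -2.7]
grip_width: 0.0169
finger_force: 69.4
```

```bash
python3 nudge.py '[[0.01,0.025,0,0,0,0,0],[0.01,0.05,0,0,0,0,0],[0.01,0.075,0,0,0,0,0],[0.01,0.1,0,0,0,0,0],[0.01,0.12,0,0,0,0,0]]'; python3 nudge.py '[[0.01,0.02,0,0,0,0,0],[0.01,0.035,0,0,0,0,0],[0.01,0.035,0,0,0,0,0]]'
python3 - <<'E'
from h import *
print(inR(monitor.observe()["position"]))
a=optics.grab_frame("top")[130:270,130:310]; b=optics.grab_frame("side")[130:270,165:345]
cv2.imwrite("pics/l5.png",cv2.resize(np.vstack([a,b]),None,fx=2.1,fy=2.1,interpolation=cv2.INTER_CUBIC))
E
```

```text
clock: 12.25
position: [0.4859, 0.1575, 0.0587]
tool_rot: [3.141, -0.0, 1.786]
force: [0.2, -0.7, -1.6]
grip_width: 0.0171
finger_force: 69.5
clock: 12.62
position: [0.4785, 0.1914, 0.0585]
tool_rot: [-3.142, -0.0, 1.787]
force: [-0.1, -0.1, -2.6]
grip_width: 0.0169
finger_force: 69.5
[0.00291399 0.36889595 0.05854951]
```

View pics/l5.png

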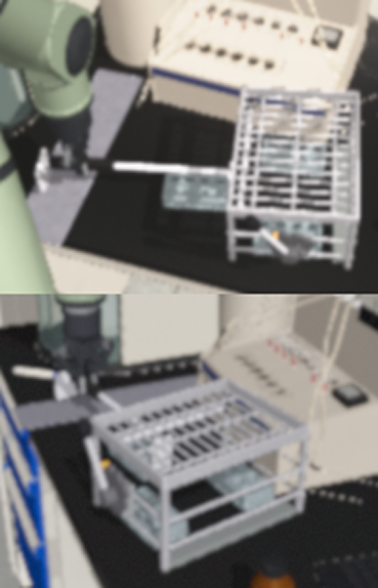

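```bash
python3 - <<'E'
from h import *
print(inR(top.at((223.3,220.5),.03)))
E
python3 nudge.py '[[0.01,0,0,-0.015,0,0,0],[0.01,0,0,-0.029,0,0,0],[0.01,0.03,0,-0.029,0,0,0],[0.01,0.03,0.04,-0.029,0,0,-0.005],[0.01,0.03,0.083,-0.029,0,0,-0.005]]';python3 nudge.py '[[0.01,-0.04,0,0,0,0,0],[0.01,-0.09,0,0,0,0,0],[0.01,-0.14,0,0,0,0,0],[0.01,-0.18,0,0,0,0,0],[0.01,-0.2,0,0,0,0,0]]'
python3 - <<'E'
from h import *
print(inR(monitor.observe()["position"]))
E
```

```text
[-0.01007894  0.16203236  0.03      ]
clock: 13.35
position: [0.5547, 0.2379, 0.0891]
tool_rot: [3.141, -0.0, 1.791]
force: [-0.2, 0.8, -2.2]
grip_width: 0.0169
finger_force: 69.6
clock: 13.98
position: [0.5976, 0.0392, 0.0888]
tool_rot: [3.141, 0.001, 1.787]
force: [-0.4, 0.8, -1.7]
grip_width: 0.0166
finger_force: 69.7
[0.08760908 0.19521681 0.08882516]
```

```bash
python3 nudge.py '[[0.01,-0.0235,-0.003,0,0,0,0.007],[0.01,-0.0235,-0.003,0,0,0,0.007],[0.01,-0.0235,-0.003,0.01,0,0,0.007],[0.01,-0.0235,-0.003,0.02,0,0,0.007],[0.01,-0.0235,-0.003,0.03,0,0,0.007]]'; python3 nudge.py '[[0.01,0.01,0,0,0,0,0],[0.01,0.02,0,0,0,0,0],[0.01,0.03,0,0,0,0,0],[0.01,0.04,0,0,0,0,0]]';  python3 nudge.py '[[0.01,0.025,0,0,0,0,0],[0.01,0.05,0,0,0,0,0],[0.01,0.075,0,0,0,0,0],[0.01,0.1,0,0,0,0,0],[0.01,0.12,0,0,0,0,0]]'; python3 nudge.py '[[0.01,0.02,0,0,0,0,0],[0.01,0.036,0,0,0,0,0],[0.01,0.036,0,0,0,0,0]]'
python3 - <<'E'
from h import *
print(inR(monitor.observe()["position"]))
E
```

```text
clock: 14.6
position: [0.599, 0.0191, 0.0566]
tool_rot: [-3.141, -0.0, 1.784]
force: [0.2, 0.5, -2.9]
grip_width: 0.017
finger_force: 69.7
clock: 15.1
position: [0.5908, 0.0585, 0.0578]
tool_rot: [3.141, -0.0, 1.783]
force: [-0.2, -0.8, -2.9]
grip_width: 0.0165
finger_force: 69.6
clock: 15.72
position: [0.5652, 0.1763, 0.0577]
tool_rot: [3.141, -0.0, 1.783]
force: [0.8, -0.0, -2.7]
grip_width: 0.0168
finger_force: 69.7
clock: 16.1
position: [0.5577, 0.2114, 0.0575]
tool_rot: [-3.141, -0.0, 1.785]
force: [0.2, 0.0, -3.1]
grip_width: 0.0169
finger_force: 69.7
[0.08444259 0.37194645 0.0574755 ]
```

```bash
python3 nudge.py '[[0.01,0,0,-0.02,0,0,0],[0.01,0,0,-0.04,0,0,0],[0.01,0.03,0,-0.04,0,0,0],[0.01,0.03,-0.05,-0.04,0,0,0.003],[0.01,0.03,-0.1,-0.04,0,0,0.003]]'; python3 nudge.py '[[0.01,0,-0.045,0,0,0,0],[0.01,0,-0.07,0.009,0,0,0],[0.01,0,-0.07,0.009,0,0,0]]'
python3 - <<'E'
from h import *
print(inR(monitor.observe()["position"]))
a=optics.grab_frame("top")[130:270,130:310]; b=optics.grab_frame("side")[130:270,165:345]
cv2.imwrite("pics/l6.png",cv2.resize(np.vstack([a,b]),None,fx=2.1,fy=2.1,interpolation=cv2.INTER_CUBIC))
E
```

```text
clock: 16.73
position: [0.4532, 0.2178, 0.0988]
tool_rot: [3.14, -0.001, 1.779]
force: [1.7, 0.9, -2.5]
grip_width: 0.0168
finger_force: 69.7
clock: 17.1
position: [0.3845, 0.2036, 0.0896]
tool_rot: [-3.141, -0.001, 1.78]
force: [0.3, 1.2, -1.9]
grip_width: 0.017
finger_force: 69.8
[-0.08648524  0.40040354  0.08959101]
```

View pics/l6.png

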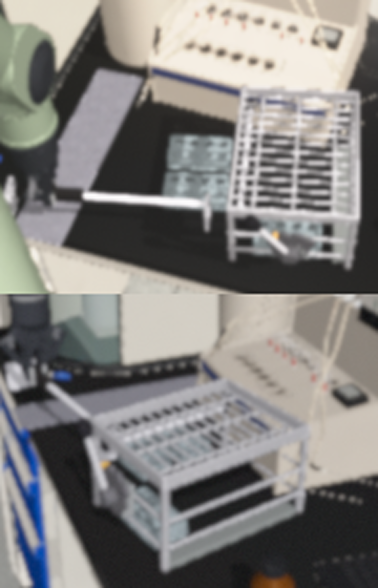

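```bash
python3 nudge.py '[[0.01,-0.04,0.002,0,0,0,0],[0.01,-0.09,0.002,0,0,0,0],[0.01,-0.14,0.002,0,0,0,0],[0.01,-0.18,0.002,0,0,0,0],[0.01,-0.2,0.002,0,0,0,0]]'; python3 nudge.py '[[0.01,-0.029,0,0,0,0,0],[0.01,-0.029,0,0,0,0,0],[0.01,-0.029,0,0.01,0,0,0],[0.01,-0.029,0,0.02,0,0,0],[0.01,-0.029,0,0.031,0,0,0]]'
python3 - <<'E'
from h import *
print(inR(monitor.observe()["position"]))
E
python3 nudge.py '[[0.01,0.01,0,0,0,0,0],[0.01,0.02,0,0,0,0,0],[0.01,0.03,0,0,0,0,0],[0.01,0.04,0,0,0,0,0]]';  python3 nudge.py '[[0.01,0.025,0,0,0,0,0],[0.01,0.05,0,0,0,0,0],[0.01,0.075,0,0,0,0,0],[0.01,0.1,0,0,0,0,0],[0.01,0.12,0,0,0,0,0]]'; python3 nudge.py '[[0.01,0.02,0,0,0,0,0],[0.01,0.036,0,0,0,0,0],[0.01,0.036,0,0,0,0,0]]'
python3 - <<'E'
from h import *
print(inR(monitor.observe()["position"]))
a=optics.grab_frame("top")[130:270,130:310]; cv2.imwrite("pics/top7.png",a);b=optics.grab_frame("side")[130:270,165:345]
cv2.imwrite("pics/l7.png",cv2.resize(np.vstack([a,b]),None,fx=2.1,fy=2.1,interpolation=cv2.INTER_CUBIC))
E
```

```text
clock: 17.82
position: [0.4305, 0.0058, 0.0893]
tool_rot: [3.14, 0.001, 1.776]
force: [-0.2, 1.4, -2.2]
grip_width: 0.0167
finger_force: 69.8
clock: 18.45
position: [0.4348, -0.0193, 0.0567]
tool_rot: [-3.141, -0.0, 1.781]
force: [-0.1, 0.2, -2.1]
grip_width: 0.0167
finger_force: 69.8
[-0.08376997  0.17194455  0.0566916 ]
clock: 18.95
position: [0.4266, 0.0202, 0.0578]
tool_rot: [3.141, 0.0, 1.78]
force: [-0.3, -0.3, -3.0]
grip_width: 0.0168
finger_force: 69.8
clock: 19.58
position: [0.4013, 0.1382, 0.0577]
tool_rot: [3.141, -0.0, 1.781]
force: [1.2, -1.3, -2.0]
grip_width: 0.0166
finger_force: 69.8
clock: 19.95
position: [0.3939, 0.1733, 0.0577]
tool_rot: [3.141, -0.0, 1.782]
force: [-0.2, -0.6, -1.9]
grip_width: 0.0165
finger_force: 69.8
[-0.08368507  0.36883561  0.05766336]
```

View pics/l7.png

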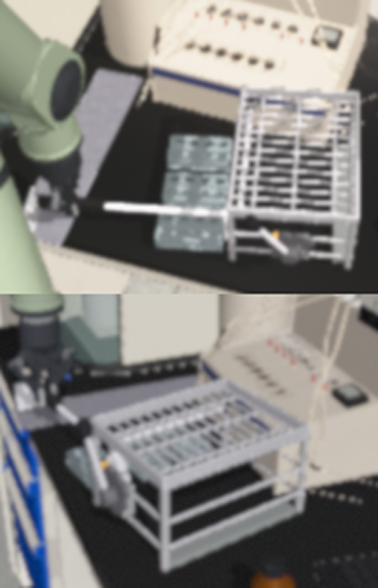

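```bash
python3 nudge.py '[[0.01,0,0,-0.03,0,0,0],[0.01,0,0,-0.068,0,0,0],[0.01,0.046,0.037,-0.068,0,0,0],[0.01,0.046,0.037,-0.068,0,0,0]]'; python3 nudge.py '[[0.01,0,0,0,0,0,-0.1],[0.01,0,0,0,0,0,-0.25],[0.01,0,0,0,0,0,-0.42],[0.01,0,0,0,0,0,-0.6],[0.01,0,0,0,0,0,-0.7]]'; python3 nudge.py '[[0.01,0,0,0,0,0,-0.1],[0.01,0,0,0,0,0,-0.25],[0.01,0,0,0,0,0,-0.42],[0.01,0,0,0,0,0,-0.6],[0.01,0,0,0,0,0,-0.7]]'
python3 - <<'E'
from h import *
delta([.46,.23,.044],3.18)
E
```

```text
clock: 20.55
position: [0.4223, 0.2275, 0.1259]
tool_rot: [3.139, -0.001, 1.783]
force: [0.4, -1.3, -3.7]
grip_width: 0.0167
finger_force: 69.8
clock: 21.18
position: [0.4209, 0.2234, 0.1255]
tool_rot: [-3.141, -0.0, 2.483]
force: [0.0, -1.3, -3.0]
grip_width: 0.0167
finger_force: 69.8
clock: 21.8
position: [0.4209, 0.2233, 0.1255]
tool_rot: [-3.141, -0.0, -3.1]
force: [0.4, -0.2, -2.4]
grip_width: 0.017
finger_force: 69.8
pose-> [0.46  0.23  0.044] d [-0.0394  0.0051  0.0815] rot [-0.0004 -0.0004  0.0029]
```

```bash
python3 nudge.py '[[0.01,-0.02,0.005,0,0,0,0],[0.01,-0.0394,0.005,0.03,0,0,0],[0.01,-0.0394,0.005,0.06,0,0,0],[0.01,-0.0394,0.005,0.076,0,0,0],[0.01,-0.0394,0.005,0.082,0,0,0]]'; python3 nudge.py '[[0.01,0,0,0.002,0,0,0],[0.01,0,0,0.002,0,0,0]]'
```

```text
clock: 22.42
position: [0.4598, 0.2304, 0.043]
tool_rot: [-3.141, -0.001, -3.104]
force: [-0.3, -0.6, -1.8]
grip_width: 0.0169
finger_force: 69.8
clock: 22.68
position: [0.4604, 0.2312, 0.0425]
tool_rot: [3.141, 0.001, -3.103]
force: [0.3, -0.6, -1.7]
grip_width: 0.0167
finger_force: 69.8
```

```bash
python3 nudge.py '[[0.01,0,0,0.001,0,0,0],[0.01,0,0,0.002,0,0,0],[0.01,0,0,0.002,0,0,0]]'; python3 nudge.py '[[0.05,0,0,0,0,0,0],[0.08,0,0,0,0,0,0],[0.08,0,0,0,0,0,0],[0.08,0,0,-0.02,0,0,0]]'; python3 nudge.py '[[0.08,0,0,-0.05,0,0,0],[0.08,0,0,-0.1,0,0,0],[0.08,0,0,-0.16,0,0,0],[0.08,0,0,-0.2,0,0,0],[0.08,0,0,-0.2,0,0,0]]'
python3 - <<'E'
from h import *
a=optics.grab_frame("top"); cv2.imwrite("pics/top8.png",a); b=optics.grab_frame("side"); cv2.imwrite("pics/side8.png",b)
im=np.vstack([a[160:270,130:310],b[130:240,165:345]])
cv2.imwrite("pics/l8.png",cv2.resize(im,None,fx=2.7,fy=2.7,interpolation=cv2.INTER_CUBIC))
E
```

```text
clock: 23.05
position: [0.4605, 0.2314, 0.0421]
tool_rot: [3.14, 0.001, -3.104]
force: [-12.6, -6.0, 49.6]
grip_width: 0.0169
finger_force: 77.5
clock: 23.55
position: [0.4595, 0.2307, 0.0589]
tool_rot: [-3.14, -0.002, -3.103]
force: [0.2, 0.3, 0.6]
grip_width: 0.0804
finger_force: 0.0
clock: 24.18
position: [0.4611, 0.2317, 0.2622]
tool_rot: [3.139, 0.004, -3.103]
force: [0.5, -0.2, -1.3]
grip_width: 0.0799
finger_force: 0.0
```

View pics/l8.png

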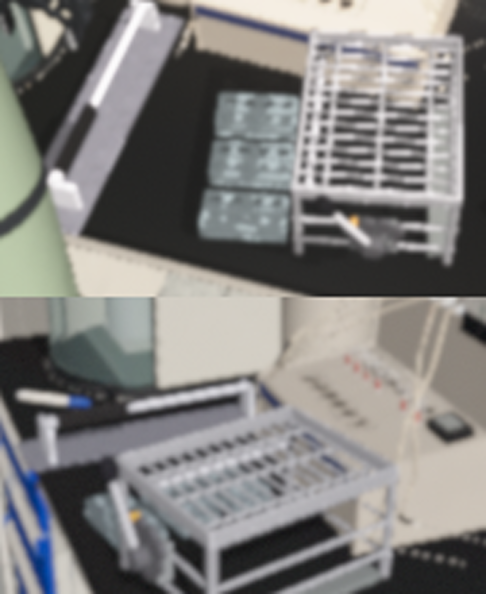

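```bash
cat >> h.py <<'E'
def blocks(im,box=(195,190,243,252),thr=75):
    x0,y0,x1,y1=box; g=im[y0:y1,x0:x1]; m=(g.min(2)>thr).astype(np.uint8)
    n,l,st,c=cv2.connectedComponentsWithStats(m,connectivity=4)
    for i in range(1,n):
        if st[i,4]<150: continue
        ct=max(cv2.findContours((l==i).astype(np.uint8),cv2.RETR_EXTERNAL,cv2.CHAIN_APPROX_NONE)[0],key=cv2.contourArea)[:,0]
        p=np.array([inR(top.at(q+[x0,y0],.03))[:2]*1000 for q in ct])
        r=cv2.minAreaRect(p.astype(np.float32)); print("px",c[i]+[x0,y0],st[i],"rect",np.round(r[0],1),np.round(r[1],1),round(r[2],1),"x",np.percentile(p[:,0],[2,98]).round(1),"y",np.percentile(p[:,1],[2,98]).round(1))
        print("   far edge fit/quantiles", [ (round(a), round(p[(p[:,1]>a)&(p[:,1]<a+15),0].max(),1)) for a in range(int(p[:,1].min())+10,int(p[:,1].max())-20,20)])
E
python3 - <<'E'
from h import *
blocks(cv2.imread("pics/top8.png"))
E
```

```text
px [224.68154158 222.43052738] [   8    0   40   62 1972] rect [ -2.9 163.1] [284.4 143.6] 5.2 x [-135.9  134.9] y [ 80.1 226.8]
   far edge fit/quantiles [(88, np.float64(124.5)), (108, np.float64(118.8)), (128, np.float64(122.1)), (148, np.float64(121.0)), (168, np.float64(119.2)), (188, np.float64(118.0))]
```

Run:
```python
from h import *
im=cv2.imread("pics/top8.png")
for t in (100,115,125): print(t); blocks(im,(195,190,238,252),t)
for u in (212,222,230): print(u,[int(im[v,u].min()) for v in range(190,252)])
for v in (202,220,240): print(v,[int(im[v,u].min()) for u in range(198,244)])
```

```text
100
px [223.47454175 212.10386965] [ 13   4  30  38 982] rect [ 30.1 169.3] [179.6 111.2] 5.7 x [-49.4 117.9] y [106.2 224.8]
   far edge fit/quantiles [(115, np.float64(117.9)), (135, np.float64(116.7)), (155, np.float64(115.2)), (175, np.float64(118.6)), (195, np.float64(117.4))]
px [220.51705566 239.37881508] [  9  40  34  19 557] rect [-94.  163.3] [ 75.7 120.9] 0.3 x [-131.4  -56.3] y [103.3 222.6]
   far edge fit/quantiles [(112, np.float64(-58.7)), (132, np.float64(-56.0)), (152, np.float64(-57.4)), (172, np.float64(-58.8)), (192, np.float64(-56.4))]
115
px [224.09512761 212.46055684] [ 13   5  30  36 862] rect [ 30.4 167.2] [168.  111.1] 4.2 x [-47.9 116.4] y [107.  221.3]
   far edge fit/quantiles [(115, np.float64(112.8)), (135, np.float64(116.7)), (155, np.float64(110.1)), (175, np.float64(113.8)), (195, np.float64(112.3))]
px [220.81338742 239.88640974] [  9  41  34  18 493] rect [-95.5 163.1] [ 72.2 120.1] 0.7 x [-131.1  -59.5] y [104.  221.9]
   far edge fit/quantiles [(113, np.float64(-59.0)), (133, np.float64(-60.4)), (153, np.float64(-61.8)), (173, np.float64(-59.7))
[... 1482 characters left out ...]
8, 129, 122, 92, 57, 40]
202 [37, 38, 38, 38, 38, 36, 34, 32, 32, 34, 42, 69, 104, 120, 122, 122, 124, 125, 137, 161, 170, 162, 145, 134, 128, 126, 127, 128, 128, 130, 136, 144, 153, 163, 168, 165, 159, 154, 153, 155, 160, 156, 144, 169, 194, 160]
220 [37, 37, 35, 33, 32, 31, 32, 33, 45, 75, 107, 118, 119, 121, 125, 136, 157, 176, 179, 166, 151, 140, 130, 125, 127, 129, 136, 152, 160, 158, 163, 176, 183, 183, 178, 164, 154, 155, 160, 164, 171, 195, 202, 157, 113, 143]
240 [33, 32, 32, 33, 46, 85, 137, 166, 165, 146, 131, 125, 128, 140, 152, 149, 132, 124, 124, 123, 123, 128, 135, 139, 133, 125, 125, 131, 144, 158, 155, 142, 133, 128, 127, 130, 136, 131, 108, 97, 126, 157, 171, 179, 180, 173]
```

Run:
```python
from h import *
for n,us in(("far",[(212,193.7),(222,193.7),(230,194)]),("mid far edge",[(212,211.6),(222,212.6),(230,212.4)]),("near far edge",[(212,229.8),(222,230.6),(230,231.3)])):
    print(n,[inR(top.at(q,.03))[:2].round(4) for q in us])
for n,us in(("far near-bottom",[(212,210.5),(222,211.5),(230,211.5)]),("mid nb",[(212,228.5),(222,229.6),(230,229.8)]),("near nb",[(212,248),(222,249),(230,249)])):
    print(n,[inR(top.at(q,0))[:2].round(4) for q in us])
print("left edges top (y+)",[inR(top.at(q,.03))[:2].round(4) for q in[(209,202),(207,220),(203,240)]])
```

```text
far [array([0.1171, 0.2233]), array([0.1201, 0.1831]), array([0.121 , 0.1507])]
mid far edge [array([0.0285, 0.2109]), array([0.0266, 0.1716]), array([0.0299, 0.1407])]
near far edge [array([-0.0555,  0.1992]), array([-0.0562,  0.1614]), array([-0.0571,  0.1311])]
far near-bottom [array([0.0555, 0.2171]), array([0.0536, 0.1767]), array([0.0559, 0.1449])]
mid nb [array([-0.0299,  0.2052]), array([-0.0321,  0.1662]), array([-0.0307,  0.1354])]
near nb [array([-0.1161,  0.1932]), array([-0.1175,  0.1556]), array([-0.1153,  0.126 ])]
left edges top (y+) [array([0.0743, 0.2293]), array([-0.0124,  0.2245]), array([-0.1025,  0.2261])]
```

Run:
```python
from h import *
delta(W(.087,.163,.2),1.78)
```

```text
pose-> [0.6037 0.0076 0.2   ] d [-0.1351 -0.229   0.0592] rot [ 0.0e+00 -1.0e-04  1.4e+00]
```

```bash
python3 nudge.py '[[0.07,0,0,0,0,0,0.18],[0.07,-0.03,-0.05,0,0,0,0.36],[0.07,-0.06,-0.1,0.02,0,0,0.54],[0.07,-0.09,-0.15,0.04,0,0,0.72],[0.07,-0.12,-0.2,0.059,0,0,0.9]]'
python3 - <<'E'
from h import *
delta(W(.087,.163,.2),1.78)
E
```

```text
clock: 24.9
position: [0.5878, 0.0341, 0.1984]
tool_rot: [-3.14, -0.001, 2.274]
force: [0.0, 1.2, -0.8]
grip_width: 0.0699
finger_force: 0.0
pose-> [0.6037 0.0076 0.2   ] d [-0.0306 -0.0051 -0.0016] rot [-2.200e-03 -2.000e-04  4.942e-01]
```

```bash
python3 nudge.py '[[0.07,-0.031,-0.005,0,0,0,0.18],[0.07,-0.031,-0.005,0,0,0,0.36],[0.07,-0.031,-0.005,0,0,0,0.494],[0.07,-0.031,-0.005,0,0,0,0.494]]'
python3 - <<'E'
from h import *
delta(W(.087,.163,.005),1.78)
im=optics.grab_frame("top"); cv2.imwrite("pics/top9.png",im)
d=cv2.absdiff(im,cv2.imread("pics/top8.png")).max(2)
print("changed px over mid/near block area",(d[213:252,200:235]>40).sum())
E
```

```text
clock: 25.4
position: [0.6034, 0.009, 0.199]
tool_rot: [-3.139, 0.001, 1.786]
force: [-0.2, -0.1, -0.1]
grip_width: 0.0697
finger_force: 0.0
pose-> [0.6037 0.0076 0.005 ] d [-0.0013  0.0005  0.194 ] rot [-0.0026  0.0007  0.0064]
changed px over mid/near block area 0
```

```bash
python3 nudge.py '[[0.07,0,0,0.06,0,0,0.003],[0.07,0,0,0.11,0,0,0.005],[0.07,0,0,0.15,0,0,0.005],[0.07,0,0,0.175,0,0,0.005],[0.07,0,0,0.194,0,0,0.005]]'; python3 nudge.py '[[0.05,0,0,0,0,0,0],[0.05,0,0,0,0,0,0],[0.05,0,0,0,0,0,0],[0.05,0,0,0,0,0,0]]' 50
```

```text
clock: 26.08
position: [0.6035, 0.009, 0.0051]
tool_rot: [-3.14, -0.0, 1.783]
force: [-0.1, 0.7, 0.1]
grip_width: 0.0702
finger_force: 0.0
clock: 26.58
position: [0.6043, 0.0092, 0.0072]
tool_rot: [3.141, 0.0, 1.781]
force: [-0.1, 0.1, -2.1]
grip_width: 0.0591
finger_force: 54.7
```

```bash
python3 nudge.py '[[0.05,0,0,-0.03,0,0,0],[0.05,0,0,-0.08,0,0,0],[0.05,0,0,-0.14,0,0,0],[0.05,0,0,-0.19,0,0,0],[0.05,0,0,-0.19,0,0,0]]'
python3 - <<'E'
from h import *
print(inR(monitor.observe()["position"]))
E
python3 nudge.py '[[0.05,-0.05,0,0,0,0,0],[0.05,-0.1,0,0,0,0,0],[0.05,-0.15,0,0,0,0,0],[0.05,-0.18,0,0,0,0,0],[0.05,-0.18,0,0.015,0,0,0]]'
python3 - <<'E'
from h import *
delta(W(.086,-.015,.16),1.78)
E
```

```text
clock: 27.2
position: [0.6056, 0.009, 0.2004]
tool_rot: [3.136, 0.0, 1.781]
force: [-0.2, -0.5, -2.7]
grip_width: 0.0592
finger_force: 54.8
[0.08916337 0.1640316  0.20040076]
clock: 27.82
position: [0.6413, -0.17, 0.1812]
tool_rot: [3.141, 0.001, 1.777]
force: [0.8, 0.5, -1.0]
grip_width: 0.0588
finger_force: 54.8
pose-> [ 0.6398 -0.1667  0.16  ] d [ 0.0035 -0.0008  0.0212] rot [ 0.0004  0.0013 -0.0027]
```

```bash
python3 nudge.py '[[0.05,0.003,-0.001,0.01,0,0,0],[0.05,0.003,-0.001,0.018,0,0,0],[0.05,0.003,-0.001,0.021,0,0,0],[0.05,0.003,-0.001,0.023,0,0,0]]';python3 nudge.py '[[0.05,0,0,0.001,0,0,0],[0.05,0,0,0.001,0,0,0]]'
```

```text
clock: 28.32
position: [0.6401, -0.1639, 0.1587]
tool_rot: [3.141, 0.0, 1.781]
force: [-0.3, 0.1, -0.8]
grip_width: 0.0588
finger_force: 54.8
clock: 28.58
position: [0.64, -0.1643, 0.1578]
tool_rot: [3.141, 0.0, 1.781]
force: [-1.4, -0.4, -1.5]
grip_width: 0.0592
finger_force: 54.8
```

```bash
python3 nudge.py '[[0.07,0,0,0,0,0,0],[0.07,0,0,0,0,0,0],[0.07,0,0,0,0,0,0],[0.07,0,0,-0.03,0,0,0],[0.07,0,0,-0.08,0,0,0]]'
python3 - <<'E'
from h import *
print(monitor.observe()["position"])
delta(W(-.001,.163,.22),1.78)
E
```

```text
clock: 29.2
position: [0.6392, -0.164, 0.2374]
tool_rot: [-3.139, -0.001, 1.781]
force: [0.4, 1.7, 0.6]
grip_width: 0.0698
finger_force: 0.0
[ 0.63924992 -0.1640002   0.23736883]
pose-> [ 0.5176 -0.0108  0.22  ] d [ 0.1752 -0.087   0.0177] rot [-0.0026 -0.0008  0.0007]
```

```bash
python3 nudge.py '[[0.07,0.175,-0.087,0.017,0,0,0],[0.07,0.175,-0.087,0.017,0,0,0],[0.07,0.175,-0.087,0.017,0,0,0],[0.07,0.175,-0.087,0.017,0,0,0],[0.07,0.175,-0.087,0.017,0,0,0]]'
python3 - <<'E'
from h import *
delta(W(-.001,.163,.005),1.78)
im=optics.grab_frame("top"); cv2.imwrite("pics/top10.png",im)
print([ [int(im[v,u].min()) for v in range(205,252)] for u in(212,222)])
im=optics.grab_frame("side"); cv2.imwrite("pics/side10.png",im)
E
```

```text
clock: 29.82
position: [0.5187, -0.011, 0.221]
tool_rot: [3.141, 0.0, 1.782]
force: [0.6, -0.0, 0.3]
grip_width: 0.0701
finger_force: 0.0
pose-> [ 0.5176 -0.0108  0.005 ] d [ 0.0004 -0.0012  0.216 ] rot [0.0008 0.     0.0018]
[[36, 36, 34, 34, 36, 35, 35, 35, 36, 36, 33, 36, 53, 85, 111, 125, 128, 129, 134, 143, 144, 136, 131, 131, 134, 142, 152, 163, 160, 147, 139, 141, 135, 131, 140, 157, 158, 141, 127, 126, 128, 129, 139, 145, 117, 72, 47], [35, 36, 37, 35, 36, 37, 37, 35, 35, 36, 37, 36, 41, 66, 99, 117, 112, 101, 108, 120, 125, 126, 124, 124, 126, 126, 126, 127, 129, 131, 129, 126, 125, 129, 141, 155, 149, 137, 135, 141, 142, 135, 128, 128, 121, 92, 59]]
```

Run:
```python
from h import *
a=cv2.imread("pics/top10.png")[175:260,185:305]; b=cv2.imread("pics/side10.png")[130:215,185:305]
cv2.imwrite("pics/l10.png",cv2.resize(np.vstack([a,b]),None,fx=3.5,fy=3.5,interpolation=cv2.INTER_CUBIC))
```

```text
(no output)
```

View pics/l10.png

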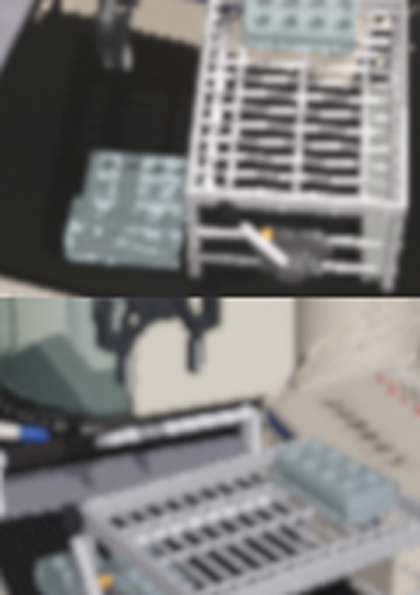

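Run:
```python
from h import *
im=cv2.imread("pics/top10.png")
C=lambda u,v:(185+u/3.5,175+v/3.5)
print("mid far edge",[inR(top.at(q,.03))[:2].round(4) for q in[(212,217.7),(222,218.3),(230,219)]])
for n,q,z in [("mid far-left corner",C(88,152),.03),("near far-left",C(69,199),.03),("near left bottom near",C(66,262),0),("near right bottom",C(182,267),0)]: print(n,inR(top.at(q,z)).round(4))
print("near bottom",[inR(top.at(q,0))[:2].round(4) for q in[(212,250),(222,250.5),(230,251)]])
for v in(222,226,230,236,242): 
    r=[int(im[v,u].min()) for u in range(198,216)]; i=np.argmax(np.array(r)>80); u=198+i-1+(80-r[i-1])/(r[i]-r[i-1]); print(v,round(u,1),inR(top.at((u,v),.03))[:2].round(4))
```

```text
mid far edge [array([-0.0003,  0.2069]), array([-0.0002,  0.1682]), array([-0.0012,  0.1373])]
mid far-left corner [-0.0043  0.2136  0.03  ]
near far-left [-0.0666  0.2252  0.03  ]
near left bottom near [-0.1263  0.2222  0.    ]
near right bottom [-0.123   0.0992  0.    ]
near bottom [array([-0.1246,  0.192 ]), array([-0.1239,  0.1548]), array([-0.1238,  0.1251])]
222 210.0 [-0.0208  0.2119]
226 209.1 [-0.0392  0.2125]
230 208.1 [-0.0575  0.2138]
236 204.4 [-0.0849  0.2235]
242 202.7 [-0.1111  0.226 ]
```

```bash
python3 nudge.py '[[0,0.05,-0.02,0,0,0,0],[0,0.085,-0.022,0.03,0,0,0],[0,0.085,-0.022,0.09,0,0,0],[0,0.085,-0.022,0.15,0,0,0],[0,0.085,-0.022,0.205,0,0,0]]' 50; python3 nudge.py '[[0,-0.005,0,0,0,0,0],[0,-0.02,0,0,0,0,0],[0,-0.03,0,0,0,0,0],[0,-0.043,0,0,0,0,0],[0,-0.055,0,0,0,0,0]]'; python3 nudge.py '[[0,0.01,0,0,0,0,0],[0,0.02,0,-0.05,0,0,0],[0,0.02,0,-0.11,0,0,0],[0.07,0.03,0.08,-0.17,0,0,0],[0.07,0.03,0.1,-0.2,0,0,0]]'
python3 - <<'E'
from h import *
print(inR(monitor.observe()["position"]))
im=optics.grab_frame("top"); cv2.imwrite("pics/top11.png",im)
for v in range(214,252,3): 
    r=[int(im[v,u].min()) for u in range(196,230)]; i=np.argmax(np.array(r)>80)
    if i: u=196+i-1+(80-r[i-1])/(r[i]-r[i-1]); print(v,round(u,1),inR(top.at((u,v),.03))[:2].round(4))
print([ [int(im[v,u].min()) for v in range(210,252)] for u in(222,230)])
E
```

```text
clock: 30.55
position: [0.4798, 0.066, 0.0134]
tool_rot: [3.142, 0.001, 1.779]
force: [1.7, 0.1, 0.1]
grip_width: 0.0002
finger_force: 0.0
clock: 31.18
position: [0.4913, 0.0128, 0.0164]
tool_rot: [3.14, -0.0, 1.781]
force: [0.1, 1.8, -0.6]
grip_width: -0.0
finger_force: 0.6
clock: 31.8
position: [0.5759, 0.0637, 0.2098]
tool_rot: [-3.141, -0.0, 1.783]
force: [1.3, -0.6, 0.2]
grip_width: 0.0358
finger_force: 0.0
[0.07146705 0.22373654 0.20979025]
220 218.7 [-0.0091  0.18  ]
223 218.1 [-0.023   0.1802]
226 217.5 [-0.0369  0.181 ]
229 217.0 [-0.0505  0.1811]
232 205.5 [-0.0671  0.2222]
235 204.7 [-0.0804  0.223 ]
238 203.6 [-0.0938  0.2252]
241 202.9 [-0.1068  0.2258]
244 202.6 [-0.1196  0.2251]
247 203.1 [-0.1321  0.2214]
250 214.2 [-0.1415  0.1794]
[[36, 37, 36, 35, 37, 36, 35, 41, 65, 99, 117, 114, 106, 113, 120, 124, 127, 124, 123, 124, 126, 126, 127, 129, 129, 129, 125, 125, 128, 141, 155, 149, 136, 134, 140, 141, 135, 127, 128, 120, 91, 59], [38, 37, 36, 37, 37, 36, 35, 36, 52, 98, 146, 157, 134, 114, 129, 158, 166, 149, 130, 126, 132, 140, 151, 173, 187, 183, 164, 143, 130, 129, 143, 162, 159, 144, 133, 133, 139, 140, 133, 129, 117, 84]]
```

```bash
python3 nudge.py '[[0.072,-0.016,-0.055,0,0,0,0],[0.072,-0.016,-0.11,0,0,0,0],[0.072,-0.016,-0.165,0,0,0,0],[0.072,-0.016,-0.165,0.05,0,0,0],[0.072,-0.016,-0.165,0.1,0,0,0]]'
python3 - <<'E'
from h import *
print(inR(monitor.observe()["position"])); delta(W(-.094,.208,.005),1.78)
E
```

```text
clock: 32.48
position: [0.4174, 0.0132, 0.1078]
tool_rot: [3.138, -0.001, 1.783]
force: [2.5, 1.6, -0.5]
grip_width: 0.0717
finger_force: 0.0
[-0.0940235   0.20733781  0.10782707]
pose-> [0.4173 0.0138 0.005 ] d [ 0.0006 -0.0003  0.1028] rot [ 0.0032 -0.0011  0.0029]
```

```bash
python3 nudge.py '[[0.072,0,0,0.05,0,0,0],[0.072,0,0,0.08,0,0,0],[0.072,0,0,0.103,0,0,0],[0.072,0,0,0.103,0,0,0]]'; python3 nudge.py '[[0.05,0,0,0,0,0,0],[0.05,0,0,0,0,0,0],[0.05,0,0,0,0,0,0]]' 40; python3 nudge.py '[[0.05,0.01,0,-0.002,0,0,0],[0.05,0.03,0,-0.002,0,0,0],[0.05,0.05,0,-0.002,0,0,0],[0.05,0.06,0,-0.002,0,0,0],[0.05,0.06,0,0.001,0,0,0]]'
```

```text
clock: 32.98
position: [0.4162, 0.0118, 0.0042]
tool_rot: [-3.139, -0.001, 1.781]
force: [0.3, -0.6, 0.0]
grip_width: 0.0721
finger_force: 0.0
clock: 33.35
position: [0.4176, 0.012, 0.0058]
tool_rot: [3.14, -0.0, 1.781]
force: [-1.7, 1.9, 12.5]
grip_width: 0.0591
finger_force: 44.6
clock: 33.98
position: [0.4047, 0.0717, 0.0046]
tool_rot: [3.141, -0.001, 1.783]
force: [-9.6, 11.5, 65.2]
grip_width: 0.0594
finger_force: 52.1
```

```bash
python3 nudge.py '[[0.05,0,0,-0.002,0,0,0],[0.072,0,0,-0.003,0,0,0],[0.072,0,0,-0.003,0,0,0],[0.072,-0.02,0,-0.003,0,0,0],[0.072,-0.041,0,-0.003,0,0,0]]'; python3 nudge.py '[[0.072,0,0,0,0,0,0],[0.05,0,0,0,0,0,0],[0.05,0,0,0,0,0,0],[0.05,0,0,0,0,0,0]]' 50; python3 nudge.py '[[0.05,0,0,-0.03,0,0,0],[0.05,0,0,-0.08,0,0,0],[0.05,0,0,-0.14,0,0,0],[0.05,0,0,-0.19,0,0,0],[0.05,0,0,-0.19,0,0,0]]'
python3 - <<'E'
from h import *
print(inR(monitor.observe()["position"])); delta(W(-.083,-.015,.19),1.78)
E
```

```text
clock: 34.6
position: [0.4134, 0.0297, 0.007]
tool_rot: [-3.142, 0.0, 1.781]
force: [0.1, 0.4, 0.1]
grip_width: 0.0722
finger_force: 0.0
clock: 35.1
position: [0.4132, 0.0304, 0.0073]
tool_rot: [3.141, 0.0, 1.781]
force: [-1.3, -5.2, 9.8]
grip_width: 0.059
finger_force: 51.7
clock: 35.72
position: [0.4143, 0.0317, 0.1994]
tool_rot: [3.137, -0.002, 1.783]
force: [-0.7, -0.0, -1.8]
grip_width: 0.0587
finger_force: 56.1
[-0.09317904  0.22610228  0.19942956]
pose-> [ 0.4746 -0.202   0.19  ] d [-0.2411  0.0096  0.009 ] rot [ 0.0047 -0.0018  0.003 ]
```

```bash
python3 nudge.py '[[0.05,-0.03,0.0096,0,0,0,0],[0.05,-0.08,0.01,0,0,0,0],[0.05,-0.13,0.01,0,0,0,0],[0.05,-0.18,0.01,0,0,0,0],[0.05,-0.22,0.01,0,0,0,0]]'; python3 nudge.py '[[0.05,-0.021,0,0,0,0,0],[0.05,-0.021,0,0.015,0,0,0],[0.05,-0.021,0,0.03,0,0,0],[0.05,-0.021,0,0.036,0,0,0]]'
python3 - <<'E'
from h import *
print(inR(monitor.observe()["position"])); delta(W(-.083,-.015,.1585),1.78)
E
```

```text
clock: 36.35
position: [0.4688, -0.184, 0.1959]
tool_rot: [-3.14, -0.001, 1.781]
force: [0.3, 0.4, -0.3]
grip_width: 0.0591
finger_force: 56.0
clock: 36.85
position: [0.4727, -0.2021, 0.1595]
tool_rot: [-3.14, -0.001, 1.782]
force: [0.1, 1.1, -1.3]
grip_width: 0.0588
finger_force: 56.0
[-0.08482433 -0.01476765  0.15947477]
pose-> [ 0.4746 -0.202   0.1585] d [-0.0002  0.0018  0.001 ] rot [-0.0019 -0.0013  0.002 ]
```

```bash
python3 nudge.py '[[0.05,0,0.002,0.001,0,0,0],[0.05,0,0.002,0.002,0,0,0],[0.05,0,0.002,0.002,0,0,0]]';python3 nudge.py '[[0.07,0,0,0,0,0,0],[0.07,0,0,0,0,0,0],[0.07,0,0,0,0,0,0],[0.07,0,0,-0.03,0,0,0],[0.07,0,0,-0.07,0,0,0]]'
python3 - <<'E'
from h import *
delta(W(-.031,.13,.23),1.78)
E
```

```text
clock: 37.22
position: [0.4754, -0.2029, 0.1593]
tool_rot: [3.141, 0.0, 1.781]
force: [0.2, 0.2, -1.4]
grip_width: 0.0588
finger_force: 56.0
clock: 37.85
position: [0.4747, -0.203, 0.2295]
tool_rot: [-3.14, -0.0, 1.78]
force: [0.2, 0.7, 1.4]
grip_width: 0.0701
finger_force: 0.0
pose-> [ 0.4952 -0.0493  0.23  ] d [ 0.1461  0.052  -0.0005] rot [-0.0016 -0.0003  0.0004]
```

```bash
python3 nudge.py '[[0.07,0.05,0.01,0,0,0,0],[0.07,0.1,0.03,0,0,0,0],[0.07,0.15,0.052,0,0,0,0],[0.07,0.178,0.052,0,0,0,0],[0.07,0.178,0.052,0,0,0,0]]'
python3 - <<'E'
from h import *
delta(W(-.031,.161,.006),1.78)
im=optics.grab_frame("top"); cv2.imwrite("pics/top12.png",im)
for v in range(214,244,3): 
    r=[int(im[v,u].min()) for u in range(196,238)]; i=np.argmax(np.array(r)>80)
    if i: u=196+i-1+(80-r[i-1])/(r[i]-r[i-1]); print(v,round(u,1),inR(top.at((u,v),.03))[:2].round(4))
for u in(222,227): 
    r=np.array([int(im[v,u].min()) for v in range(206,248)])>80; i=np.flatnonzero(r); print(u,206+i[0],206+i[-1],inR(top.at((u,206+i[0]-.5),.03))[:2].round(4),inR(top.at((u,206+i[-1]+.5),0))[:2].round(4))
E
```

```text
clock: 38.48
position: [0.4888, -0.0161, 0.229]
tool_rot: [-3.141, -0.001, 1.784]
force: [-0.1, -1.1, -0.2]
grip_width: 0.07
finger_force: 0.0
pose-> [ 0.4887 -0.019   0.006 ] d [-0.003  -0.0006  0.223 ] rot [-0.0003 -0.0005  0.0042]
220 218.8 [-0.0091  0.1796]
223 218.1 [-0.023   0.1802]
226 217.5 [-0.0369  0.1809]
229 217.1 [-0.0505  0.1806]
232 216.9 [-0.0638  0.1795]
235 217.5 [-0.0768  0.1755]
238 236.8 [-0.0845  0.1029]
222 219 236 [-0.0012  0.1681] [-0.0632  0.1623]
227 219 237 [0.0003 0.149 ] [-0.0662  0.1429]
```

Block in place: x ≈ −0.032. Grip its protruding end, drag it out, regrip.

```bash
python3 nudge.py '[[0.07,-0.002,-0.001,0.06,0,0,0],[0.07,-0.002,-0.001,0.12,0,0,0],[0.07,-0.002,-0.001,0.175,0,0,0],[0.07,-0.002,-0.001,0.205,0,0,0],[0.07,-0.002,-0.001,0.221,0,0,0]]'; python3 nudge.py '[[0.07,0,0,0,0,0,0],[0.05,0,0,0,0,0,0],[0.05,0,0,0,0,0,0],[0.05,0,0,0,0,0,0]]' 40; python3 nudge.py '[[0.05,0.01,0,-0.002,0,0,0],[0.05,0.03,0,-0.002,0,0,0],[0.05,0.05,0,-0.002,0,0,0],[0.05,0.06,0,-0.002,0,0,0],[0.05,0.06,0,-0.002,0,0,0]]';  python3 nudge.py '[[0.072,0,0,0,0,0,0],[0.072,0,0,0,0,0,0],[0.072,0,0,0,0,0,0],[0.072,-0.02,0,0,0,0,0],[0.072,-0.039,0,0,0,0,0]]'
```

```text
clock: 39.15
position: [0.488, -0.0217, 0.0068]
tool_rot: [-3.14, 0.0, 1.779]
force: [0.7, 0.6, 1.2]
grip_width: 0.0697
finger_force: 0.0
clock: 39.65
position: [0.4892, -0.0203, 0.0093]
tool_rot: [3.14, 0.0, 1.781]
force: [-2.7, -1.0, 11.2]
grip_width: 0.0592
finger_force: 43.7
clock: 40.28
position: [0.476, 0.0391, 0.0103]
tool_rot: [3.141, -0.0, 1.782]
force: [-0.4, 0.6, -1.7]
grip_width: 0.0592
finger_force: 42.9
clock: 40.9
position: [0.4842, -0.0004, 0.0101]
tool_rot: [3.142, 0.0, 1.781]
force: [0.4, -0.1, 0.2]
grip_width: 0.072
finger_force: 0.0
```

```bash
python3 nudge.py '[[0.072,0,0,0,0,0,0],[0.05,0,0,0,0,0,0],[0.05,0,0,0,0,0,0],[0.05,0,0,0,0,0,0]]' 50; python3 nudge.py '[[0.05,0,0,-0.03,0,0,0],[0.05,0,0,-0.08,0,0,0],[0.05,0,0,-0.14,0,0,0],[0.05,0,0,-0.19,0,0,0],[0.05,0,0,-0.19,0,0,0]]'
python3 - <<'E'
from h import *
print(inR(monitor.observe()["position"])); delta(W(.002,-.015,.19),1.78)
im=optics.grab_frame("top"); cv2.imwrite("pics/top13.png",im)
E
```

```text
clock: 41.4
position: [0.484, 0.0007, 0.0104]
tool_rot: [3.141, 0.0, 1.781]
force: [-2.0, -4.0, 11.1]
grip_width: 0.0592
finger_force: 51.4
clock: 42.02
position: [0.4852, 0.0015, 0.2027]
tool_rot: [3.137, -0.001, 1.782]
force: [0.0, 0.7, -2.2]
grip_width: 0.0587
finger_force: 55.9
[-0.03015022  0.18179091  0.20270611]
pose-> [ 0.5577 -0.1843  0.19  ] d [-0.1969  0.0318  0.0127] rot [ 0.0048 -0.001   0.0024]
```

```bash
python3 nudge.py '[[0.05,-0.04,0.01,0,0,0,0],[0.05,-0.09,0.032,0,0,0,0],[0.05,-0.14,0.032,0,0,0,0],[0.05,-0.18,0.032,0,0,0,0],[0.05,-0.197,0.032,0,0,0,0]]'; python3 nudge.py '[[0.05,0,0,0.01,0,0,0],[0.05,0,0,0.02,0,0,0],[0.05,0,0,0.03,0,0,0],[0.05,0,0,0.037,0,0,0],[0.05,0,0,0.037,0,0,0]]'
python3 - <<'E'
from h import *
print(inR(monitor.observe()["position"])); delta(W(.0025,-.015,.161),1.78)
E
```

```text
clock: 42.7
position: [0.5557, -0.1874, 0.1984]
tool_rot: [-3.139, -0.001, 1.779]
force: [-0.4, 0.9, -1.4]
grip_width: 0.0588
finger_force: 55.9
clock: 43.32
position: [0.5562, -0.1853, 0.1626]
tool_rot: [-3.141, -0.0, 1.781]
force: [-0.6, 0.3, -2.1]
grip_width: 0.0585
finger_force: 55.9
[ 0.00035636 -0.01571279  0.16259313]
pose-> [ 0.5582 -0.1841  0.161 ] d [0.0007 0.0021 0.0016] rot [-0.0007 -0.0003  0.0012]
```

```bash
python3 nudge.py '[[0.05,0,0.002,0.001,0,0,0],[0.05,0,0.002,0.002,0,0,0],[0.05,0,0.002,0.002,0,0,0]]';python3 nudge.py '[[0.066,0,0,0,0,0,0],[0.066,0,0,0,0,0,0],[0.066,0,0,0,0,0,0],[0.066,0,0,-0.03,0,0,0],[0.066,0,0,-0.08,0,0,0]]'; python3 nudge.py '[[0,0,0,-0.05,0,0,0],[0,0,0,-0.05,0,0,0]]'
python3 - <<'E'
from h import *
b=delta(W(-.165,.088,.29),1.78); delta(W(-.165,.088,.15),1.78,b); print(W(-.165,.088,.15))
E
```

```text
clock: 43.7
position: [0.5584, -0.1853, 0.1612]
tool_rot: [3.141, 0.0, 1.781]
force: [0.4, 0.3, -1.0]
grip_width: 0.0587
finger_force: 55.9
clock: 44.32
position: [0.5577, -0.185, 0.2411]
tool_rot: [-3.139, -0.001, 1.781]
force: [1.5, 0.0, 1.0]
grip_width: 0.0662
finger_force: 0.0
clock: 44.58
position: [0.5595, -0.186, 0.2945]
tool_rot: [3.137, 0.002, 1.781]
force: [-0.4, 0.3, -0.9]
grip_width: 0.0304
finger_force: 0.0
pose-> [ 0.3729 -0.1183  0.29  ] d [ 0.1051 -0.1684  0.0035] rot [0.005  0.0019 0.0007]
pose-> [ 0.3729 -0.1183  0.15  ] d [ 0.   -0.    0.14] rot [0. 0. 0.]
[ 0.37288043 -0.11832916  0.15      ]
```

```bash
python3 nudge.py '[[0,0.101,-0.157,0,0,0,0],[0,0.101,-0.157,0,0,0,0],[0,0.101,-0.157,0,0,0,0],[0,0.101,-0.157,0,0,0,0]]' ; python3 nudge.py '[[0,0,0,0.05,0,0,0],[0,0,0,0.1,0,0,0],[0,0,0,0.143,0,0,0],[0,0,0,0.143,0,0,0]]'
python3 - <<'E'
from h import *
print(inR(monitor.observe()["position"]))
E
```

```text
clock: 45.08
position: [0.3808, -0.1169, 0.2909]
tool_rot: [3.14, -0.006, 1.784]
force: [0.6, -0.4, 0.1]
grip_width: -0.0
finger_force: 0.0
clock: 45.58
position: [0.3823, -0.1201, 0.1462]
tool_rot: [-3.136, 0.0, 1.779]
force: [0.2, 0.4, 0.9]
grip_width: -0.0001
finger_force: 0.0
[-0.15611565  0.08434125  0.14623137]
```

```bash
python3 nudge.py '[[0,-0.03,-0.006,0,0,0,0],[0,-0.055,-0.006,0,0,0,0],[0,-0.08,-0.006,0,0,0,0],[0,-0.1,-0.006,0,0,0,0],[0,-0.115,-0.006,0,0,0,0]]' ; python3 nudge.py '[[0,-0.01,0,0,0,0,0],[0,-0.018,0,0,0,0,0],[0,-0.018,0,0,0,0,0]]';  python3 nudge.py '[[0,0.02,0,0,0,0,0],[0,0.02,0,-0.05,0,0,0],[0,0.02,0,-0.11,0,0,0],[0,0.02,0,-0.16,0,0,0]]'
python3 - <<'E'
from h import *
b=delta([.45,.05,.31],1.78);delta([.42,.25,.32],2.4,b)
E
```

```text
clock: 46.2
position: [0.4026, -0.2339, 0.1496]
tool_rot: [3.14, 0.001, 1.781]
force: [0.3, 1.0, -0.2]
grip_width: -0.0001
finger_force: 0.3
clock: 46.58
position: [0.4058, -0.2508, 0.1483]
tool_rot: [3.142, 0.0, 1.781]
force: [-0.4, -0.3, -0.2]
grip_width: 0.0001
finger_force: 0.3
clock: 47.08
position: [0.4012, -0.2311, 0.3102]
tool_rot: [3.141, 0.001, 1.78]
force: [1.3, 1.1, 0.1]
grip_width: -0.0
finger_force: 0.0
pose-> [0.45 0.05 0.31] d [2.648e-01 1.062e-01 1.000e-04] rot [0.0004 0.0006 0.0003]
pose-> [0.42 0.25 0.32] d [ 0.2019  0.0122 -0.01  ] rot [ 0.    0.   -0.62]
```

```bash
python3 nudge.py '[[0,0.265,0.05,0,0,0,0],[0,0.265,0.05,0,0,0,0],[0,0.265,0.05,0,0,0,0],[0,0.265,0.05,0,0,0,0],[0,0.265,0.05,0,0,0,0]]' 
python3 nudge.py '[[0,0.2,0.012,-0.01,0,0,-0.62],[0,0.2,0.012,-0.01,0,0,-0.62],[0,0.2,0.012,-0.01,0,0,-0.62],[0,0.2,0.012,-0.01,0,0,-0.62]]'
python3 - <<'E'
from h import *
a=optics.grab_frame("top");b=optics.grab_frame("side"); cv2.imwrite("pics/top14.png",a); cv2.imwrite("pics/side14.png",b)
im=np.vstack([a[160:270,130:310],b[145:255,165:345]])
cv2.imwrite("pics/l14.png",cv2.resize(im,None,fx=2.7,fy=2.7,interpolation=cv2.INTER_CUBIC))
E
```

```text
clock: 47.7
position: [0.3946, 0.0417, 0.3083]
tool_rot: [3.141, -0.001, 1.785]
force: [-0.6, -0.4, -0.1]
grip_width: 0.0001
finger_force: 0.0
clock: 48.2
position: [0.3641, 0.2401, 0.3181]
tool_rot: [3.141, 0.0, 2.409]
force: [0.6, -1.2, -0.0]
grip_width: 0.0002
finger_force: 0.0
```

View pics/l14.png

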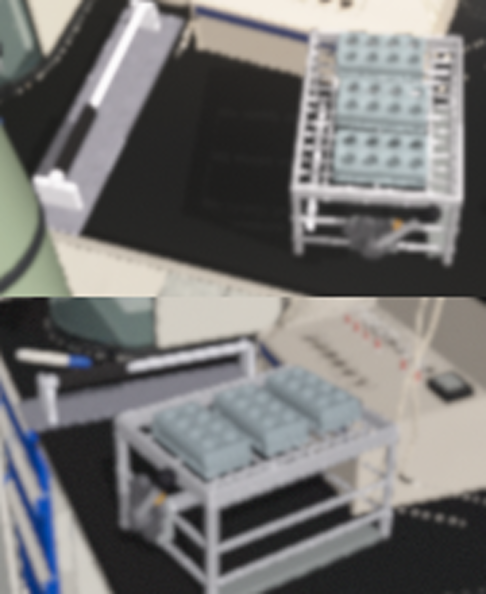

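Run:
```python
from h import *
for n,box in(("side",(202,195,222,232)),("top",(228,250,270,300)),("top",(160,200,150,192)),("side",(155,195,165,265)),("side",(255,300,280,310))):
    A=cv2.imread(f"pics/{n}0.png");B=cv2.imread(f"pics/{n}14.png");y0,y1,x0,x1=box
    t=A[y0:y1,x0:x1]; r=cv2.matchTemplate(B[y0-12:y1+12,x0-12:x1+12],t,cv2.TM_CCOEFF_NORMED); _,s,_,l=cv2.minMaxLoc(r); print(n,box,round(s,3),np.array(l)-12, r[12,12].round(3))
A=cv2.imread("pics/side14.png"); d=(A.max(2)<45).astype(np.uint8)
print(side.proj(W(-.165,-.076,.174)), [[int(A[v,u].max()) for u in range(216,236,2)] for v in range(204,222,3)])
im=cv2.imread("pics/top14.png")
for q in [(340,40),(422,45),(430,178),(335,180)]: print(inR(top.at((130+q[0]/2.7,160+q[1]/2.7),.18)).round(3))
```

```text
Traceback (most recent call last):
cv2.error: OpenCV(4.12.0) /io/opencv/modules/imgproc/src/templmatch.cpp:587: error: (-215:Assertion failed) corr.rows <= img.rows + templ.rows - 1 && corr.cols <= img.cols + templ.cols - 1 in function 'crossCorr'
```

Run:
```python
from h import *
for n,box in(("side",(200,224,212,240)),("top",(228,252,270,300)),("top",(155,232,142,192)),("side",(155,195,175,265)),("side",(255,300,280,310))):
    A=cv2.imread(f"pics/{n}0.png");B=cv2.imread(f"pics/{n}14.png");y0,y1,x0,x1=box
    t=A[y0:y1,x0:x1]; r=cv2.matchTemplate(B[y0-12:y1+12,x0-12:x1+12],t,cv2.TM_CCOEFF_NORMED); _,s,_,l=cv2.minMaxLoc(r); print(n,box,round(s,3),np.array(l)-12, r[12,12].round(3))
for q in [(340,40),(422,45),(430,178),(335,180)]: print(inR(top.at((130+q[0]/2.7,160+q[1]/2.7),.18)).round(3))
print(monitor.observe()["clock"])
```

```text
side (200, 224, 212, 240) 0.894 [0 1] 0.874
top (228, 252, 270, 300) 0.775 [0 0] 0.775
top (155, 232, 142, 192) 0.992 [0 0] 0.992
side (155, 195, 175, 265) 0.964 [0 0] 0.964
side (255, 300, 280, 310) 0.999 [0 0] 0.999
[0.099 0.046 0.18 ]
[ 0.098 -0.066  0.18 ]
[-0.119 -0.08   0.18 ]
[-0.131  0.036  0.18 ]
48.3
```

Run:
```python
from h import *
for n,(y0,y1,x0,x1) in (("top",(230,248,278,296)),("side",(202,222,216,236)),("top",(238,246,270,284)),("side",(212,224,220,230))):
    for k in("0","14"):
        g=cv2.imread(f"pics/{n}{k}.png")[y0:y1,x0:x1].astype(int)
        w=np.clip(60-g.max(2),0,None) if y1-y0>=18 else np.clip(g[...,2]-g[...,0]-60,0,None)
        Y,X=np.mgrid[y0:y1,x0:x1]; print(n,k,w.sum(),(X*w).sum()/max(w.sum(),1),(Y*w).sum()/max(w.sum(),1))
a=cv2.imread("pics/top0.png")[228:252,262:298];b=cv2.imread("pics/top14.png")[228:252,262:298]
print(a.max(2)[6:22:2,18:34:2]);print(b.max(2)[6:22:2,18:34:2])
```

```text
top 0 368 286.25 239.95923913043478
top 14 842 284.4608076009501 240.07244655581948
side 0 1584 221.57449494949495 209.90656565656565
side 14 1854 221.7567421790723 210.47357065803666
top 0 97 275.83505154639175 242.72164948453607
top 14 79 276.59493670886076 242.65822784810126
side 0 162 223.44444444444446 218.59259259259258
side 14 25 223.84 219.52
[[185 181 176 165 148 171 189 197]
 [159 156 110  78  59  89 152 176]
 [130 148  58  40  49  62 134 169]
 [145 140  53  38  47  80 150 168]
 [152 154 139 106 120 153 167 166]
 [160 168 175 173 205 209 203 175]
 [142 150  67  68 128 169 173 162]
 [149 122  48  43 111 166 169 160]]
[[183 179 177 176 175 176 189 196]
 [116 106 107 107  97  82 125 172]
 [ 43  43  41  39  41  52  75 153]
 [ 45  57  55  37  39  48  86 155]
 [104 133 129  89  91 100 143 165]
 [159 149 143 160 198 204 202 175]
 [110  66  55  67 128 170 173 162]
 [ 62  49  41  42 110 166 170 160]]
```

```bash
python3 -c "
from workcell import bot, optics, monitor
print(bot.job_done())"
```

```text
the job is handed in; nothing more can be done
None
```

The job is handed in at about 48 s, with no verdict shown. All three blocks stand holes up on the deck, the lever is back in its first notch, the hook tool is on its mat as found, and the bottle did not move. That is as seen in the last pictures, where the lever check was the least sharp.

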